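Load the sample carriage and zero the polarimeter

TASK

First slide the sample carriage of the translation stage (it has a red grip) back to its loading end, fully home at the end nearest the robot, and there stand every sample cell on the table upright in the carriage's tray. Then slide the loaded carriage out until its white index tongue points at the orange beam flag, and last of all turn the bezels of the polariser and the analyser, in either order, until the yellow pointer of each reads zero, on its red mark. Leave everything else on the table where it is.

Things in the scene. Friction and masses are not known exactly. Their poses are not given: they have to be found in the camera images.
- stage: the translation stage, a fixed black base plate 380 mm (its x) by 250 mm (its y), 12 mm thick, with two rods and an aluminium end stop at each end; origin under its middle; its x axis is the slide direction, -x end (nearest the robot) is the loading end; grey scale strip along its +y edge
- carriage (a joint): position of the carriage along the stage's +x axis in m: 0 = home at the loading end (nearest the robot), 0.17 = far end; stiff, about 3 N to slide, stays where it is left
- tray_floor (a point): centre of the carriage's tray floor (top surface, black rubber, 21 mm above the table), axes as the stage's; the blue open tray is 160 by 160 mm outside, walls 4 mm thick rising 15 mm above this floor; moves with the carriage
- carriage_grip (a point): top centre of the red upright grip block on the carriage's -y side: 18 mm along the slide (x) by 26 mm (y), standing from 24 mm to 70 mm above the table; axes as the stage's
- carriage_index (a point): tip of the white index tongue on the carriage's +y edge (5 mm wide), axes as the stage's
- beam_flag: orange upright flag (6 mm wide along the slide, up to 42 mm above the stage plate) on a black foot, fixed beside the +y edge of the stage at a place that varies; axes as the stage's; the carriage is at its mark when the index tongue has the same x as the flag's origin
- polariser: the polariser, a rotation mount lying flat (polariser and analyser look alike): fixed black round housing 116 mm across, 20 mm high on a 100 mm square foot, ring of white 10-degree ticks, a broad red zero mark at its -x side; origin under its centre
- polariser_bezel (a joint): angle of the polariser's bezel in rad, anticlockwise from above positive: 0 = yellow pointer on the red zero mark; runs from -2.8 to 0.7; turns with light friction and stays where it is left
- polariser_bezel_grip (a point): on the axis of the polariser's bezel, 54 mm above the table, 10 mm below the top of its black bar grip (50 mm long, 16 mm wide, 34 mm tall, standing on a grey bezel disc 82 mm across whose top is 30 mm above the table); x axis along the bar; the yellow pointer is at its -x end
- analyser: the analyser, a rotation mount lying flat (polariser and analyser look alike): fixed black round housing 116 mm across, 20 mm high on a 100 mm square foot, ring of white 10-degree ticks, a broad red zero mark at its -x side; origin under its centre
- analyser_bezel (a joint): angle of the analyser's bezel in rad, anticlockwise from above positive: 0 = yellow pointer on the red zero mark; runs from -0.7 to 2.8; turns with light friction and stays where it is left
- analyser_bezel_grip (a point): on the axis of the analyser's bezel, 54 mm above the table, 10 mm below the top of its black bar grip (50 mm long, 16 mm wide, 34 mm tall, standing on a grey bezel disc 82 mm across whose top is 30 mm above the table); x axis along the bar; the yellow pointer is at its -x end
- cell1: sample cell, one of up to four alike (absent ones read None): black barrel 30 mm across from 12 to 55 mm height, on a steel foot disc 46 mm across and 12 mm thick; amber ring and window at the top; 120 g; stands upright at the start; origin at the centre of its underside, z up the barrel
- cell2: sample cell, one of up to four alike (absent ones read None): black barrel 30 mm across from 12 to 55 mm height, on a steel foot disc 46 mm across and 12 mm thick; green ring and window at the top; 120 g; stands upright at the start; origin at the centre of its underside, z up the barrel
- cell3: sample cell, one of up to four alike (absent ones read None): black barrel 30 mm across from 12 to 55 mm height, on a steel foot disc 46 mm across and 12 mm thick; blue ring and window at the top; 120 g; stands upright at the start; origin at the centre of its underside, z up the barrel
- cell4: sample cell, one of up to four alike (absent ones read None): black barrel 30 mm across from 12 to 55 mm height, on a steel foot disc 46 mm across and 12 mm thick; red ring and window at the top; 120 g; stands upright at the start; origin at the centre of its underside, z up the barrel
- lens_post: bystander: lens in a black ring 32 mm across on a steel post, foot 50 by 36 mm, 71 mm tall; leave alone
- laser_cap: bystander: brass cap 44 mm across, 28 mm tall; leave alone
- dispenser: bystander: yellow square bottle 50 mm wide with steel pump top, 108 mm tall; leave alone
- driver: bystander: red screwdriver lying flat, 170 mm long; leave alone
- mirror_post: bystander: small mirror on a post, foot 50 by 36 mm, 71 mm tall; leave alone
- parts_box: bystander: clear box 70 by 50 by 25 mm; leave alone
- spanner: bystander: steel spanner lying flat, 140 mm long; leave alone
Not all that is in view belongs to the job. What is shaped like the cell4 but brown is not meant. What is shaped like the cell3 but brown is not meant.

How it is judged (in metres and radians):
On the way, in this order (a step that is already met when the one before it is completed fails the run):
1. the carriage is home at its loading end (value of joint carriage below 0.006 m), for 0.2 s.
2. all sample cells present stand upright in the tray, carriage still at the loading end (x of cell1 in the frame of tray_floor between -0.072 and 0.072 m and y of cell1 in the frame of tray_floor between -0.072 and 0.072 m and z of cell1 in the frame of tray_floor between -0.008 and 0.008 m and angle between each of cell1, cell2, cell3, cell4's own z axis and vertical below 0.12 rad and linear speed of each of cell1, cell2, cell3, cell4 below 0.05 m/s and x of cell2 in the frame of tray_floor between -0.072 and 0.072 m and y of cell2 in the frame of tray_floor between -0.072 and 0.072 m and z of cell2 in the frame of tray_floor between -0.008 and 0.008 m and x of cell3 in the frame of tray_floor between -0.072 and 0.072 m and y of cell3 in the frame of tray_floor between -0.072 and 0.072 m and z of cell3 in the frame of tray_floor between -0.008 and 0.008 m and x of cell4 in the frame of tray_floor between -0.072 and 0.072 m and y of cell4 in the frame of tray_floor between -0.072 and 0.072 m and z of cell4 in the frame of tray_floor between -0.008 and 0.008 m and value of joint carriage below 0.006 m), for 0.3 s.
3. the carriage's index tongue is at the beam flag (x of carriage_index in the frame of beam_flag between -0.006 and 0.006 m), for 0.3 s.
4. both bezel pointers read zero (value of joint polariser_bezel between -0.08 and 0.08 rad and value of joint analyser_bezel between -0.08 and 0.08 rad), for 0.3 s.
At the end, for the whole second after the job is handed in: Every sample cell present stands upright (within 7 degrees) on the tray floor, the carriage's index tongue is within 6 mm of the beam flag along the slide, and both bezels are within 0.08 rad (about 4.5 degrees) of zero; all at rest and let go (all of step 3 and all of step 4 and x of cell1 in the frame of tray_floor between -0.072 and 0.072 m and y of cell1 in the frame of tray_floor between -0.072 and 0.072 m and z of cell1 in the frame of tray_floor between -0.008 and 0.008 m and angle between each of cell1, cell2, cell3, cell4's own z axis and vertical below 0.12 rad and linear speed of each of cell1, cell2, cell3, cell4 below 0.05 m/s and x of cell2 in the frame of tray_floor between -0.072 and 0.072 m and y of cell2 in the frame of tray_floor between -0.072 and 0.072 m and z of cell2 in the frame of tray_floor between -0.008 and 0.008 m and x of cell3 in the frame of tray_floor between -0.072 and 0.072 m and y of cell3 in the frame of tray_floor between -0.072 and 0.072 m and z of cell3 in the frame of tray_floor between -0.008 and 0.008 m and x of cell4 in the frame of tray_floor between -0.072 and 0.072 m and y of cell4 in the frame of tray_floor between -0.072 and 0.072 m and z of cell4 in the frame of tray_floor between -0.008 and 0.008 m and velocity of joint carriage between -0.01 and 0.01 m/s and velocity of joint polariser_bezel between -0.05 and 0.05 rad/s and velocity of joint analyser_bezel between -0.05 and 0.05 rad/s); the robot touches nothing.
It fails at once if a bystander is moved more than 6 cm (distance of any of lens_post, laser_cap, dispenser, driver, mirror_post, parts_box, spanner from where it was at the start of the episode above 0.06 m).
Of cell1, cell2, cell3, cell4 only 2 to 4 are there at a start; the rules pass over those that are not, and their reading is None.
At some moment in a run one of cell1, cell2, cell3, cell4 may be knocked a few centimetres aside while the robot is not near it.
Once in a run the grip may slacken for a moment while it holds something.
It also fails if it takes over 210 s, if anything falls off the work surface, if the arm or the gripper's body presses on something with over 40 N, if the wrist force passes 120 N, or if a joint passes its speed limit or range.

ROBOT

A 7-joint arm with a two-finger parallel gripper is mounted at the origin on the work surface. World frame = base frame: x ahead of the robot, y to its left, z up, the work surface at z = 0. Lengths are in mm, angles in degrees, forces in N, time in s.
With the tool pointing down it reaches from about 425 to 950 mm from the base axis. Payload 4.7 kg.
Tool frame: the origin (TCP) lies between the finger pads; the fingertips stand 19 mm ahead of it and the grasp point (between the pads) is the TCP; z points along the fingers, y is the line along which they close (so a half turn about z gives the same grasp; the last joint's range is limited). The gripper opens to 85 mm and grips with 20 to 120 N. Pads are 22 mm wide; open, the fingers measure 114 mm over their backs; the gripper's body (76 mm by 85 mm) begins 54 mm behind the grasp point. The pads swing forward as they close: fully open they stand 13 mm farther back than shut.
Start: joints at [74.146, 26.849, -2.785, 87.806, 1.381, 65.374, -4.715], TCP at [165.604, -654.387, 250.335] pointing down, gripper open.
Joint ranges: [-148.3, 148.3], [-19.14, 114.17], [-79.39, 73.82], [5.75, 140.21], [-59.74, 239.74], [12.07, 113.84], [-152.46, 152.46]. Speed limits (degrees/s): [147.25, 147.25, 180, 180, 180, 180, 180].

INTERFACE

Orientations are given as a 3x3 rotation matrix whose columns are the frame's x, y, z axes.
In Python, from station import * gives the robot as it stands.
- The arm moves only by the tool apply_moves, never from a script. Its argument "plan" is one flat list of numbers, 7 for each row, row after row: the turn, a rotation vector about the tool's x, y, z normalised to -1 to 1, where 1 is 360 degrees, then the shift along the tool's x, y, z normalised to -1 to 1, where 1 is 0.15 m, then the opening, from -1 (shut) to 1 (fully open). A call has 1 to 8 rows; each row is the pose to reach, as a shift and turn from the pose commanded when the call began, along the tool's axes at that moment, turning the shorter way round; what a row does not reach only later rows make up. A row lasts 1/10 s, in which the tool goes at most 50 mm and 8.59 degrees, less where a joint would pass 70% of its speed; a pose out of reach is approached as far as the arm can. A call with a number of a shift or a turn outside -1 to 1 is refused whole. A call with a gripper value outside its range is refused whole. The fingers move at their own pace and stop on an object; "newtons" is the grip in N (left out, the last holds). Time passes only in rows, so rows that repeat a pose let the fingers close. It gives the time, the measured TCP pose, the force, the opening and the grip force at its end, in the units of the state.
- get_state(): the state, without advancing time (a new reading comes with each control period).
- grab_frame(name): name is "scene" or "top"; returns the picture (480x640x3 uint8, red, green, blue); there is no depth.
- get_calibration(name): a dict with "K" (3x3 intrinsics, pixels), "world_to_cam" (4x4, takes a point from world to camera coordinates). Camera axes: x right, y up, looking along -z (the intrinsics and any distortion apply to the point x, -y, -z); pixel columns grow to the right and rows downward; lengths in mm; the calibration is good to about 2 mm. A picture is of the moment at which its call begins. get_calibration takes no time and is no camera call.
- job_done(): hands the job in; it is judged then, once.
Trained networks look in the newest picture that a camera, given by its name, has taken for a name from the list of things; names that differ only in an ending like _2 or _b are one class to them, and where a whole thing is asked for, a point or a joint stands for the part that bears it (a point fixed in the world has none). Each returns a list of dicts, best first, with "p" (0 to 1); they miss things now and then, are a little off and sometimes report something else, mostly with a low value. They report only what shows in the picture. A call takes as long as a camera call. They do not tell look-alikes from the thing itself.
- look_for(name, camera): "position" ([row, column] in pixels, amid what is visible of it).
The state is a dict: "clock": time; "joints": joint angles; "joint_vel": joint speeds; "joint_torque": joint torques, N m; "tool_pos": TCP position; "tool_rot": TCP orientation; "wrist_force": force on the tool from outside, world axes, zero at the start; "moment": the same for the moment, N m; "finger_gap": finger opening in mm; "finger_force": force on a finger pad.
Only numpy, scipy, OpenCV 4.12 (cv2) and the standard library are available. Lean on these libraries where they do the work, as an engineer would, in place of code of your own. Each camera call takes 0.05 s, during which the arm holds its last target. There are 200 camera calls.

## Working session

There is one attempt and no reset: what is moved stays moved. The work goes in short steps, Python scripts to look and compute and a tool call to move; the robot and the scene stay as the last step left them, time stands still between calls to the robot, and variables do not carry over. Pictures are saved under pics/ and viewed, at most 14 in all, crops included, and the job is handed in when it is done.

Besides the shell and the picture viewer there is one more tool, called after ">>>" as a command line: name --argument value ..., lists and objects as JSON in quotes. apply_moves: Moves the arm, as the interface text tells. Its arguments: {"type":"object","properties":{"plan":{"type":"array"},"newtons":{"type":"number"}},"required":["plan"]}

```bash
mkdir -p pics; ls
python3 - <<'E'
from station import *
import cv2,numpy as np
s=get_state(); print({k:np.round(v,3).tolist() for k,v in s.items()})
for n in("scene","top"):
    im=grab_frame(n); cv2.imwrite(f"pics/{n}0.png",cv2.cvtColor(im,cv2.COLOR_RGB2BGR))
    c=get_calibration(n); print(n,{k:np.round(v,4).tolist() for k,v in c.items()})
E
```

```text
pics
{'clock': 0.0, 'joints': [74.145, 26.897, -2.784, 87.874, 1.379, 65.375, -4.714], 'joint_vel': [0.033, -0.057, -0.028, -0.012, -0.032, -0.055, -0.081], 'joint_torque': [0.0, -51.031, -0.047, -23.771, 0.011, 0.008, -0.0], 'tool_pos': [165.456, -653.837, 249.259], 'tool_rot': [[0.969, 0.245, -0.001], [0.245, -0.969, 0.002], [-0.0, -0.002, -1.0]], 'wrist_force': [0.104, -0.154, -0.07], 'moment': [-0.03, -0.047, -0.029], 'finger_force': 0.0, 'finger_gap': 85.443}
scene {'K': [[545.969, 0.0, 315.4398], [0.0, 545.969, 253.089], [0.0, 0.0, 1.0]], 'world_to_cam': [[-0.8548, 0.5188, -0.0109, 538.3801], [-0.4357, -0.7062, 0.5582, 176.1452], [0.2818, 0.4819, 0.8297, -1440.4489], [0.0, 0.0, 0.0, 1.0]]}
top {'K': [[538.2375, 0.0, 329.4486], [0.0, 538.2375, 237.9185], [0.0, 0.0, 1.0]], 'world_to_cam': [[-0.0177, -0.9998, -0.0015, -59.5684], [0.9921, -0.0177, 0.1245, -582.9793], [-0.1245, 0.0007, 0.9922, -1200.0031], [0.0, 0.0, 0.0, 1.0]]}
```

View pictures.

View pics/scene0.png

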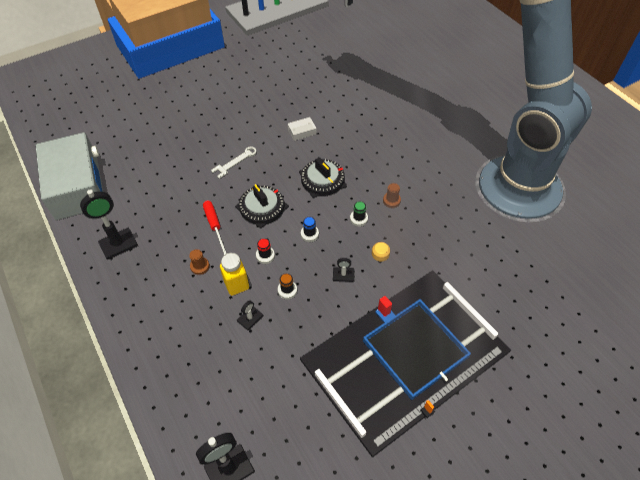

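View pics/top0.png

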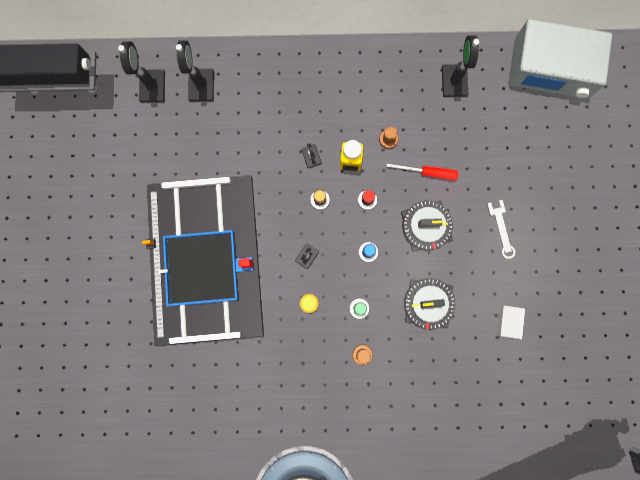

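```bash
cat > h.py <<'E'
from station import *
import cv2,numpy as np
np.set_printoptions(suppress=True,precision=1)
C={n:get_calibration(n) for n in("scene","top")}
def ray(n,rc):
    K=np.array(C[n]["K"]);M=np.array(C[n]["world_to_cam"]);R=M[:3,:3];t=M[:3,3]
    d=np.linalg.inv(K)@[rc[1],rc[0],1]; d=np.array([d[0],-d[1],-d[2]])
    return -R.T@t, R.T@d
def onz(n,rc,z):
    o,d=ray(n,rc); return o+d*(z-o[2])/d[2]
def tri(a,b):
    o1,d1=ray("top",a);o2,d2=ray("scene",b)
    A=np.stack([d1,-d2],1);s=np.linalg.lstsq(A,o2-o1,rcond=None)[0]
    p,q=o1+s[0]*d1,o2+s[1]*d2
    return (p+q)/2,np.linalg.norm(p-q)
def px(n,p):
    K=np.array(C[n]["K"]);M=np.array(C[n]["world_to_cam"]);c=M[:3,:3]@p+M[:3,3]
    u=K@[c[0],-c[1],-c[2]]; return (u/u[2])[1::-1]
def blob(im,rc,r,h0,h1,smin=110,vmin=60):
    """centroid (row,col), area of hue range h0..h1 (OpenCV) near rc"""
    h=cv2.cvtColor(im,cv2.COLOR_RGB2HSV).astype(int)
    H=h[...,0]; m=((H>=h0)&(H<=h1)) if h0<=h1 else ((H>=h0)|(H<=h1))
    m&=(h[...,1]>smin)&(h[...,2]>vmin)
    k=np.zeros_like(m);a,b=map(int,rc);k[max(0,a-r):a+r+1,max(0,b-r):b+r+1]=1
    m&=k; y,x=np.nonzero(m)
    return (np.array([y.mean(),x.mean()]) if len(y) else None),len(y),m
E
python3 - <<'E'
from h import *
T,S=grab_frame("top"),grab_frame("scene")
th={"amber":((198,320),(284,286),5,22),"red":((197,368),(246,264),170,6),"blue":((250,370),(224,309),95,130),"green":((308,360),(208,360),40,90),
"grip":((263,245),(303,385),170,6),"flag":((242,148),(407,429),5,20)}
for k,(a,b,h0,h1) in th.items():
    A=blob(T,a,10,h0,h1);B=blob(S,b,12,h0,h1)
    print(k,A[0],A[1],B[0],B[1],*(tri(A[0],B[0]) if A[1] and B[1] else ()))
for k,a,b in(("an",(224,428),(203,261)),("po",(303,430),(176,322))):
    for c,h0,h1 in(("red",170,6),("yel",20,35)):
        A=blob(T,a,28,h0,h1);B=blob(S,b,28,h0,h1)
        print(k,c,A[0],A[1],B[0],B[1],*(tri(A[0],B[0]) if A[1] and B[1] else ()))
# tray outline
A=blob(T,(268,200),42,100,130); c=max(cv2.findContours(A[2].astype(np.uint8),0,1)[0],key=cv2.contourArea)
print("tray",cv2.minAreaRect(c),A[1])
for n in("lens_post","mirror_post","laser_cap","dispenser"): print(n,[(x["position"],round(x["p"],2)) for x in look_for(n,"top")[:2]])
big=cv2.resize(np.hstack([T[170:350,130:270],T[190:340,390:470].repeat(1,0) if 0 else cv2.copyMakeBorder(T[190:340,395:465],0,30,0,0,0)]),None,fx=3.3,fy=3.3,interpolation=2)
cv2.imwrite("pics/crop0.png",big[...,::-1]);print(big.shape)
E
```

```text
amber [197.8 319.3] 59 [279.8 285.8] 127 [676.4 -49.   41.4] 3.2478387162138005
red [196.5 368. ] 139 [244.7 263.3] 133 [ 675.8 -160.6   44. ] 0.5840359277041719
blue [250.4 368.7] 127 [222.8 308.9] 120 [ 550.9 -158.9   44.8] 0.7169443940546044
green None 0 [207.  359.3] 93
grip [262.7 245.3] 117 [305.4 384.5] 202 [527.1 122.2  45.4] 0.9215012731122469
flag [242.6 148.6] 42 [406.5 428.6] 88 [578.5 347.9  30.4] 1.5741759150771928
an red [245.5 433.7] 18 [190.6 275.5] 13 [ 561.7 -311.7   19. ] 0.44752338523655794
an yel [222. 440.] 40 [187.8 256.4] 26 [ 610.8 -321.1   51.4] 3.1760811127826014
po red [325.5 427. ] 18 [168.7 339.9] 16 [ 378.2 -288.9   18.1] 0.8602227809146402
po yel [304.3 424.3] 50 [170.1 326.7] 37 [ 426.3 -279.1   49.2] 1.1392905095964512
tray ((202.38278198242188, 267.5931091308594), (70.8377914428711, 78.72711944580078), 85.2363510131836) 1009
lens_post [([256.5, 307.6], 0.81), ([302.2, 432.0], 0.19)]
mirror_post [([154.0, 310.8], 0.64)]
laser_cap [([303.7, 309.6], 0.63)]
dispenser [([157.0, 348.1], 0.92)]
(594, 693, 3)
```

View pics/crop0.png

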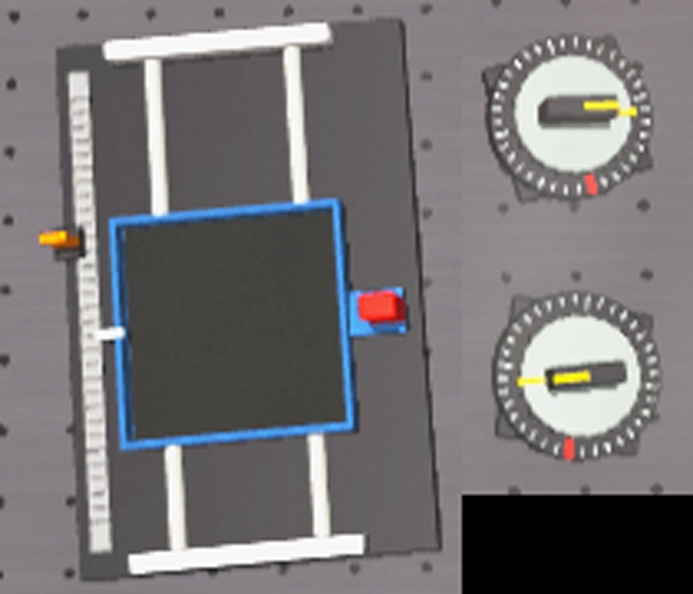

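```bash
cat > geo.py <<'E'
from h import *
cor=[(170+r/3.3,130+c/3.3) for c,r in((57,48),(403,20),(440,548),(82,578))]
P=[onz("top",p,12) for p in cor]
if __name__=="__main__":
    for p in P: print(p)
    print("centre",np.mean(P,0), "len",np.linalg.norm(P[0]-P[3]),np.linalg.norm(P[1]-P[2]),"wid",np.linalg.norm(P[0]-P[1]),np.linalg.norm(P[3]-P[2]))
    v=(P[0]-P[3])+(P[1]-P[2]); print("yaw",np.degrees(np.arctan2(v[1],v[0])))
    w=(P[0]-P[1])+(P[3]-P[2]); print("yaw from y",np.degrees(np.arctan2(-w[0],w[1])))
    T,S=grab_frame("top"),grab_frame("scene")
    A=blob(T,(308,360),8,35,95,50,90);B=blob(S,(207,360),12,35,95,90);print("green",A[:2],B[:2],tri(A[0],B[0]))
    B=blob(S,(278,286),12,5,22,150,100);A=blob(T,(198,320),8,5,22,90,100);print("amber",A[:2],B[:2],tri(A[0],B[0]))
    # feet (white disc) in top: bright, low saturation
    h=cv2.cvtColor(T,cv2.COLOR_RGB2HSV)
    for k,(r,c) in dict(amber=(199,320),red=(199,368),blue=(252,368),green=(308,360)).items():
        w=h[r-14:r+15,c-14:c+15]; m=((w[...,2]>150)).astype(np.uint8)
        (x,y),rad=cv2.minEnclosingCircle(max(cv2.findContours(m,0,1)[0],key=cv2.contourArea))
        print(k,"foot",onz("top",(r-14+y,c-14+x),8),rad)
    for n,(r,c) in dict(tray=(267.6,202.4)).items(): print(n,onz("top",(r,c),36))
    print("tongue",onz("top",(170+333/3.3,130+103/3.3),26),"flagtop",onz("top",(242.6,148.6),35))
    for n,(r,c),z in(("lens",(256.5,307.6),30),("mirror",(154,310.8),30),("cap",(303.7,309.6),20),("disp",(157,350),60),("an",(225,428.5),30),("po",(303.7,430.5),30),("brown1",(137,389),30),("brown2",(354,362),30)): print(n,onz("top",(r,c),z))
E
python3 geo.py
```

```text
[720.3 360.1  12. ]
[736.4 111.3  12. ]
[361.   85.5  12. ]
[344.9 333.6  12. ]
centre [540.6 222.6  12. ] len 376.27829353571315 376.2158907011796 wid 249.38943270505027 248.6520409785673
yaw 3.9842718549941765
yaw from y 3.7111992730947927
green (array([308.2, 359.9]), 117) (array([207.1, 359.4]), 97) (array([ 420.3, -135.4,   44.9]), np.float64(0.4466040560993383))
amber (array([197.3, 319.4]), 57) (array([278.8, 285.6]), 95) (array([676.5, -49.3,  45.5]), np.float64(3.0728497148930933))
amber foot [678.5 -48.    8. ] 9.928404808044434
red foot [ 676.2 -160.6    8. ] 10.077921867370605
blue foot [ 551.2 -159.7    8. ] 10.167750358581543
green foot [ 420.6 -135.6    8. ] 10.351582527160645
tray [518.8 221.3  36. ]
tongue [513.6 318.3  26. ] flagtop [578.6 345.9  35. ]
lens [540.5 -18.9  30. ]
mirror [782.6 -29.5  30. ]
cap [432.7 -21.7  20. ]
disp [ 765.3 -120.4   60. ]
an [ 608.7 -299.8   30. ]
po [ 427.8 -297.    30. ]
brown1 [ 820.6 -214.9   30. ]
brown2 [ 318.4 -138.4   30. ]
```

>>> apply_moves --plan '[0, 0, -0.2214, 1, -1, 0, 1, 0, 0, -0.2214, 1, -1, 0, 1, 0, 0, -0.2214, 1, -1, 0, 1, 0, 0, -0.2214, 1, -1, 0, 1, 0, 0, -0.2214, 1, -1, 0, 1, 0, 0, -0.2214, 1, -1, 0, 1, 0, 0, -0.2214, 1, -1, 0, 1, 0, 0, -0.2214, 1, -1, 0, 1]'

```text
clock: 1.3
tool_pos: [274.4, -472.0, 250.6]
tool_rot: [[0.116, 0.993, 0.0], [0.993, -0.116, -0.001], [-0.001, 0.0, -1.0]]
wrist_force: [0.0, 0.9, -0.4]
finger_gap: 85.6
finger_force: 0.0
```

```bash
cat > go.py <<'E'
# usage: go.py x y z [psi]  -> turn and shift (normalised, tool axes) from the measured pose
import sys
from h import *
np.set_printoptions(suppress=True,precision=4)
s=get_state();R=np.array(s["tool_rot"]);p=np.array(s["tool_pos"])
psi=np.degrees(np.arctan2(R[1,0],R[0,0]))
print("t",round(s["clock"],2),"pos",p.round(1),"psi",round(psi,2),"gap",round(s["finger_gap"],1),"F",np.round(s["wrist_force"],1),"q",np.round(s["joints"],0))
tp=float(sys.argv[4]) if len(sys.argv)>4 else 93.9
a=np.radians(tp);Rt=np.array([[np.cos(a),np.sin(a),0],[np.sin(a),-np.cos(a),0],[0,0,-1]])
rv=cv2.Rodrigues(R.T@Rt)[0].ravel()
d=R.T@(np.array(list(map(float,sys.argv[1:4])))-p)
print("turn",rv/2/np.pi,"shift",d/150)
E
python3 go.py 526 122 200
```

```text
t 1.3 pos [ 274.4 -472.   250.6] psi 83.33 gap 85.6 F [ 0.   0.9 -0.4] q [ 72.  16. -20. 105.   6.  60.  43.]
turn [ 0.      0.0001 -0.0294] shift [4.1284 1.2062 0.3354]
```

>>> apply_moves --plan '[0, 0, -0.0294, 1, 0.8, 0, 1, 0, 0, -0.0294, 1, 0.8, 0, 1, 0, 0, -0.0294, 1, 0.8, 0, 1, 0, 0, -0.0294, 1, 0.8, 0, 1, 0, 0, -0.0294, 1, 0.8, 0, 1]'

```text
clock: 1.8
tool_pos: [416.8, -332.2, 251.1]
tool_rot: [[-0.073, 0.997, 0.004], [0.997, 0.073, 0.002], [0.001, 0.004, -1.0]]
wrist_force: [-1.1, -0.5, 0.7]
finger_gap: 85.4
finger_force: 0.0
```

>>> apply_moves --plan '[0, 0, 0, 1, 0.7, 0, 1, 0, 0, 0, 1, 0.7, 0, 1, 0, 0, 0, 1, 0.7, 0, 1, 0, 0, 0, 1, 0.7, 0, 1, 0, 0, 0, 1, 0.7, 0, 1]'

```text
clock: 2.3
tool_pos: [509.6, -176.7, 250.9]
tool_rot: [[-0.071, 0.998, 0.002], [0.998, 0.071, 0.002], [0.002, 0.002, -1.0]]
wrist_force: [0.2, 0.6, 0.1]
finger_gap: 85.1
finger_force: 0.0
```

>>> apply_moves --plan '[0, 0, 0, 1, 0, 0, 1, 0, 0, 0, 1, 0, 0, 1, 0, 0, 0, 1, 0, 0, 1, 0, 0, 0, 1, 0, 0, 1, 0, 0, 0, 1, 0, 0, 1]'

```text
clock: 2.8
tool_pos: [497.8, -32.5, 250.5]
tool_rot: [[-0.063, 0.998, 0.0], [0.998, 0.063, -0.001], [-0.001, 0.0, -1.0]]
wrist_force: [0.0, -0.3, 0.6]
finger_gap: 85.3
finger_force: 0.0
```

```bash
python3 go.py 525.6 122 62
```

```text
t 2.8 pos [497.8 -32.5 250.5] psi 93.61 gap 85.3 F [ 0.  -0.3  0.6] q [ 30.  14. -37. 110.  10.  60.  -7.]
turn [ 0.      0.0002 -0.0008] shift [1.0178 0.2491 1.2556]
```

>>> apply_moves --plan '[0, 0, 0, 1, 0.25, 0.4, 1, 0, 0, 0, 1, 0.25, 0.6, 1, 0, 0, 0, 1, 0.25, 0.7, 1, 0, 0, 0, 1, 0.25, 0.7, 1, 0, 0, 0, 1, 0.25, 0.7, 1, 0, 0, 0, 1, 0.25, 0.7, 1]'

```text
clock: 3.4
tool_pos: [526.6, 117.8, 144.4]
tool_rot: [[-0.06, 0.998, -0.002], [0.998, 0.06, -0.001], [-0.001, -0.002, -1.0]]
wrist_force: [0.8, -0.2, 0.0]
finger_gap: 85.6
finger_force: 0.0
```

```bash
python3 go.py 525.6 122 56
python3 - <<'E'
from h import *
T=grab_frame("top");cv2.imwrite("pics/t1.png",cv2.resize(T[150:380,120:420],None,fx=2.5,fy=2.5)[...,::-1])
E
```

```text
t 3.4 pos [526.6 117.8 144.4] psi 93.42 gap 85.6 F [ 0.8 -0.2  0. ] q [ 11.  26. -36. 111.  20.  50. -32.]
turn [-0.0003  0.0002 -0.0013] shift [ 0.0293 -0.004   0.5894]
```

View pics/t1.png

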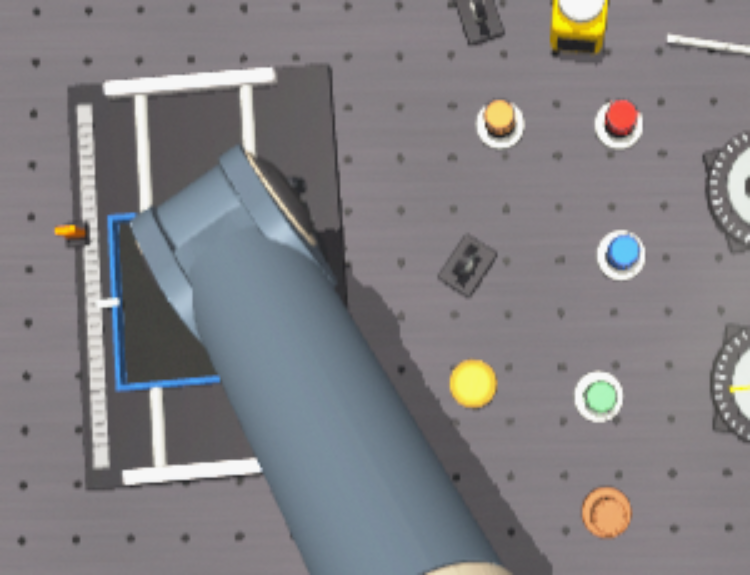

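>>> apply_moves --plan '[0, 0, -0.0013, 0.01, 0, 0.3, 1, 0, 0, -0.0013, 0.01, 0, 0.5, 1, 0, 0, -0.0013, 0.01, 0, 0.58, 1, 0, 0, -0.0013, 0.01, 0, 0.58, 1, 0, 0, -0.0013, 0.01, 0, 0.58, -1, 0, 0, -0.0013, 0.01, 0, 0.58, -1, 0, 0, -0.0013, 0.01, 0, 0.58, -1, 0, 0, -0.0013, 0.01, 0, 0.58, -1]' --newtons 30

```text
clock: 4.25
tool_pos: [526.7, 121.5, 59.2]
tool_rot: [[-0.07, 0.998, 0.002], [0.998, 0.07, 0.0], [-0.0, 0.002, -1.0]]
wrist_force: [0.7, -0.1, -0.8]
finger_gap: 28.6
finger_force: 0.0
```

>>> apply_moves --plan '[0, 0, 0, 0, 0, 0, -1, 0, 0, 0, 0, 0, 0, -1, 0, 0, 0, 0, 0, 0, -1]'

```text
clock: 4.55
tool_pos: [527.0, 121.5, 59.2]
tool_rot: [[-0.07, 0.998, 0.002], [0.998, 0.07, -0.0], [-0.0, 0.002, -1.0]]
wrist_force: [0.8, -0.6, 6.6]
finger_gap: 17.4
finger_force: 32.7
```

>>> apply_moves --plan '[0, 0, 0, 0, -0.1, 0, -1, 0, 0, 0, 0, -0.2, 0, -1, 0, 0, 0, 0, -0.3, 0, -1, 0, 0, 0, 0, -0.38, 0, -1, 0, 0, 0, 0, -0.4, 0, -1, 0, 0, 0, 0, -0.42, 0, -1, 0, 0, 0, 0, -0.42, 0, -1]'

```text
clock: 5.25
tool_pos: [465.4, 117.2, 59.2]
tool_rot: [[-0.07, 0.998, 0.005], [0.998, 0.07, 0.001], [0.001, 0.005, -1.0]]
wrist_force: [6.8, -1.3, 3.8]
finger_gap: 17.4
finger_force: 32.6
```

>>> apply_moves --plan '[0, 0, 0, 0, -0.01, 0, -1, 0, 0, 0, 0, -0.02, 0, -1, 0, 0, 0, 0, -0.02, 0, -1]'

```text
clock: 5.55
tool_pos: [465.3, 117.2, 59.3]
tool_rot: [[-0.069, 0.998, 0.01], [0.998, 0.069, 0.003], [0.003, 0.01, -1.0]]
wrist_force: [13.7, -0.2, -4.8]
finger_gap: 17.8
finger_force: 32.0
```

>>> apply_moves --plan '[0, 0, 0, 0, -0.01, 0, 0.2, 0, 0, 0, 0, -0.01, 0, 0.2, 0, 0, 0, 0, -0.01, 0, 0.2, 0, 0, 0, 0, 0, -0.3, 0.2, 0, 0, 0, 0, 0, -0.6, 0.2, 0, 0, 0, 0, 0, -0.6, 0.2]'

```text
clock: 6.15
tool_pos: [462.9, 118.5, 152.9]
tool_rot: [[-0.07, 0.997, 0.009], [0.998, 0.07, 0.002], [0.001, 0.009, -1.0]]
wrist_force: [0.2, -0.2, 0.5]
finger_gap: 51.1
finger_force: 0.0
```

```bash
python3 go.py 420.5 -135.5 150
```

```text
t 6.15 pos [462.9 118.5 152.9] psi 94.03 gap 51.1 F [ 0.2 -0.2  0.5] q [ 13.  20. -39. 118.  17.  47. -32.]
turn [ 0.0015 -0.0002  0.0004] shift [-1.6696 -0.4013  0.0136]
```

>>> apply_moves --plan '[0, 0, 0, -1, -0.4, 0, 0.6, 0, 0, 0, -1, -0.4, 0, 0.6, 0, 0, 0, -1, -0.4, 0, 0.6, 0, 0, 0, -1, -0.4, 0, 0.6]'

```text
clock: 6.55
tool_pos: [407.3, -42.0, 147.1]
tool_rot: [[-0.062, 0.998, -0.005], [0.998, 0.062, -0.003], [-0.002, -0.005, -1.0]]
wrist_force: [0.0, 0.1, -1.0]
finger_gap: 68.2
finger_force: 0.0
```

```bash
cat > cells.py <<'E'
from h import *
def cells():
    """cell tops by colour, all over the table: triangulated"""
    T,S=grab_frame("top"),grab_frame("scene")
    lim=dict(amber=(10,22,90,120),red=(173,4,150,90),blue=(100,112,120,100),green=(40,90,50,80))
    ref=dict(amber=(676,-49),red=(676,-160.6),blue=(551,-159),green=(420.4,-135.5))
    for k,(h0,h1,s0,v0) in lim.items():
        p=np.array([*ref[k],48.]);a,b=px("top",p),px("scene",p)
        A=blob(T,a,14,h0,h1,s0,v0);B=blob(S,b,16,h0,h1,s0+40 if k!="red" else s0,v0)
        print(k,A[1],B[1],*(tri(A[0],B[0]) if A[1]>5 and B[1]>5 else (onz("top",A[0],47) if A[1]>5 else "", onz("scene",B[0],45) if B[1]>5 else "")))
cells()
E
python3 cells.py; python3 go.py 420.5 -135.5 42
```

```text
amber 51 90 [676.8 -48.6  48.4] 2.47732950902343
red 109 114 [ 675.8 -160.8   45.2] 0.3376907427716222
blue 47 97 [ 550.3 -157.6   47.1] 3.0066879164392963
green 120 82 [ 420.2 -135.1   48.1] 0.5857116068120466
t 6.65 pos [409.1 -39.2 147.6] psi 93.72 gap 68.4 F [0.3 0.1 0.4] q [ 33.  14. -38. 126.  12.  44.  -9.]
turn [-0.0004  0.0001 -0.0005] shift [-0.6448  0.0355  0.7045]
```

>>> apply_moves --plan '[0, 0, 0, -0.33, 0.035, 0, 0.6, 0, 0, 0, -0.645, 0.035, 0, 0.6, 0, 0, 0, -0.645, 0.035, 0.1, 0.6, 0, 0, 0, -0.645, 0.035, 0.35, 0.6, 0, 0, 0, -0.645, 0.035, 0.55, 0.6, 0, 0, 0, -0.645, 0.035, 0.7, 0.6, 0, 0, 0, -0.645, 0.035, 0.7, 0.6]'

```text
clock: 7.35
tool_pos: [421.4, -130.8, 40.8]
tool_rot: [[-0.073, 0.997, -0.006], [0.997, 0.073, 0.003], [0.003, -0.006, -1.0]]
wrist_force: [-1.1, 0.9, -0.2]
finger_gap: 68.4
finger_force: 0.0
```

>>> apply_moves --plan '[0, 0, 0, 0, 0, 0, -1, 0, 0, 0, 0, 0, 0, -1, 0, 0, 0, 0, 0, 0, -1, 0, 0, 0, 0, 0, 0, -1, 0, 0, 0, 0, 0, 0, -1, 0, 0, 0, 0, 0, 0, -1]' --newtons 50

```text
clock: 7.95
tool_pos: [423.9, -133.1, 44.7]
tool_rot: [[-0.07, 0.998, 0.003], [0.998, 0.07, -0.001], [-0.001, 0.003, -1.0]]
wrist_force: [0.5, 1.2, 7.3]
finger_gap: 28.5
finger_force: 49.3
```

```bash
python3 go.py 423.4 176.0 150
```

```text
t 7.95 pos [ 423.9 -133.1   44.7] psi 94.01 gap 28.5 F [0.5 1.2 7.3] q [ 35.  27. -28. 127.  24.  31.  -7.]
turn [0.0004 0.0002 0.0003] shift [ 2.055   0.1425 -0.7039]
```

>>> apply_moves --plan '[0, 0, 0, 0, 0, -0.2, -1, 0, 0, 0, 0, 0, -0.5, -1, 0, 0, 0, 0, 0.1, -0.75, -1, 0, 0, 0, 0.3, 0.2, -0.75, -1, 0, 0, 0, 0.6, 0.3, -0.75, -1, 0, 0, 0, 0.9, 0.3, -0.75, -1, 0, 0, 0, 1, 0.3, -0.75, -1, 0, 0, 0, 1, 0.3, -0.75, -1]'

```text
clock: 8.75
tool_pos: [457.0, 22.4, 156.5]
tool_rot: [[-0.076, 0.997, 0.001], [0.997, 0.076, 0.0], [0.0, 0.001, -1.0]]
wrist_force: [-0.8, -1.0, -1.7]
finger_gap: 28.8
finger_force: 49.7
```

>>> apply_moves --plan '[0, 0, 0, 0.3, 0, 0, -1, 0, 0, 0, 0.6, 0, 0, -1, 0, 0, 0, 0.9, 0, 0, -1, 0, 0, 0, 1, 0, 0, -1, 0, 0, 0, 1, 0, 0, -1]'

```text
clock: 9.25
tool_pos: [446.9, 170.6, 156.2]
tool_rot: [[-0.073, 0.997, 0.001], [0.997, 0.073, 0.001], [0.001, 0.001, -1.0]]
wrist_force: [0.7, -1.0, -1.6]
finger_gap: 28.6
finger_force: 49.7
```

```bash
python3 go.py 417.5 252 66.5
```

```text
t 9.25 pos [446.9 170.6 156.2] psi 94.18 gap 28.6 F [ 0.7 -1.  -1.6] q [  8.  20. -41. 118.  18.  48. -39.]
turn [ 0.0002 -0.0001  0.0008] shift [ 0.5549 -0.1568  0.5982]
```

>>> apply_moves --plan '[0, 0, 0.0008, 0.3, -0.08, 0, -1, 0, 0, 0.0008, 0.555, -0.157, 0, -1, 0, 0, 0.0008, 0.555, -0.157, 0.15, -1, 0, 0, 0.0008, 0.555, -0.157, 0.35, -1, 0, 0, 0.0008, 0.555, -0.157, 0.5, -1, 0, 0, 0.0008, 0.555, -0.157, 0.5, -1, 0, 0, 0.0008, 0.555, -0.157, 0.5, -1]'

```text
clock: 9.95
tool_pos: [418.4, 249.0, 81.0]
tool_rot: [[-0.062, 0.998, -0.0], [0.998, 0.062, -0.001], [-0.001, -0.0, -1.0]]
wrist_force: [-0.2, -0.5, -1.3]
finger_gap: 28.7
finger_force: 49.7
```

```bash
python3 go.py 417.5 252 66.5
```

```text
t 9.95 pos [418.4 249.   81. ] psi 93.57 gap 28.7 F [-0.2 -0.5 -1.3] q [ -6.  28. -37. 120.  26.  40. -56.]
turn [-0.      0.0002 -0.0009] shift [ 0.0203 -0.0045  0.0964]
```

>>> apply_moves --plan '[0, 0, -0.0009, 0.01, 0, 0.04, -1, 0, 0, -0.0009, 0.01, 0, 0.08, -1, 0, 0, -0.0009, 0.01, 0, 0.1, -1, 0, 0, -0.0009, 0.01, 0, 0.1, -1, 0, 0, -0.0009, 0.01, 0, 0.1, -1]'

```text
clock: 10.45
tool_pos: [417.5, 252.2, 65.9]
tool_rot: [[-0.071, 0.998, 0.0], [0.998, 0.071, -0.0], [-0.0, 0.0, -1.0]]
wrist_force: [-0.9, -0.3, -0.2]
finger_gap: 28.4
finger_force: 49.7
```

>>> apply_moves --plan '[0, 0, 0, 0, 0, 0, 0.05, 0, 0, 0, 0, 0, 0, 0.05, 0, 0, 0, 0, 0, 0, 0.05, 0, 0, 0, 0, 0, -0.15, 0.05, 0, 0, 0, 0, 0, -0.35, 0.05, 0, 0, 0, 0, 0, -0.55, 0.05, 0, 0, 0, 0, 0, -0.55, 0.05]'

```text
clock: 11.15
tool_pos: [419.4, 253.9, 151.9]
tool_rot: [[-0.07, 0.997, 0.007], [0.998, 0.07, 0.004], [0.003, 0.007, -1.0]]
wrist_force: [0.8, 0.1, -0.1]
finger_gap: 44.8
finger_force: 0.0
```

>>> apply_moves --plan '[0, 0, 0, -0.33, 0.1, 0, 0.6, 0, 0, 0, -0.66, 0.25, 0, 0.6, 0, 0, 0, -1, 0.4, 0, 0.6, 0, 0, 0, -1, 0.5, 0, 0.6, 0, 0, 0, -1, 0.5, 0, 0.6]'

```text
clock: 11.65
tool_pos: [505.4, 104.4, 147.6]
tool_rot: [[-0.063, 0.998, 0.001], [0.998, 0.063, -0.0], [-0.0, 0.001, -1.0]]
wrist_force: [-0.2, -0.2, 0.5]
finger_gap: 68.6
finger_force: 0.0
```

>>> apply_moves --plan '[0, 0, 0, -0.33, 0.1, 0, 0.6, 0, 0, 0, -0.66, 0.15, 0, 0.6, 0, 0, 0, -1, 0.2, 0, 0.6, 0, 0, 0, -1, 0.2, 0, 0.6, 0, 0, 0, -1, 0.2, 0, 0.6]'

```text
clock: 12.15
tool_pos: [542.8, -40.5, 147.6]
tool_rot: [[-0.068, 0.998, -0.001], [0.998, 0.068, 0.0], [0.0, -0.001, -1.0]]
wrist_force: [-0.9, 1.1, 0.1]
finger_gap: 68.3
finger_force: 0.0
```

```bash
python3 cells.py; python3 go.py 551 -159 42;python3 - <<'E'
from h import *
T=grab_frame("top");cv2.imwrite("pics/t2.png",cv2.resize(T[150:380,120:420],None,fx=2.5,fy=2.5)[...,::-1])
E
```

```text
amber 39 89 [678.4 -46.6  53.1] 0.761285571353461
red 109 114 [ 675.8 -160.8   45.2] 0.3376907427716222
blue 48 65 [ 552.2 -159.3   46.5] 6.25446668319324
green 0 0  
t 12.25 pos [542.6 -37.5 148.1] psi 94.21 gap 68.2 F [ 0.3 -0.4 -0.2] q [ 28.  26. -37. 110.  20.  50. -14.]
turn [-0.0001 -0.0002  0.0009] shift [-0.8129 -0.0036  0.7066]
```

View pics/t2.png

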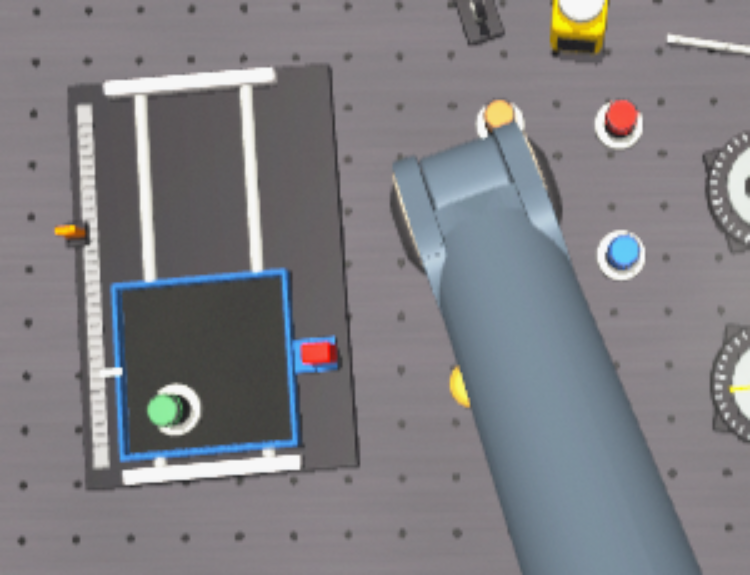

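>>> apply_moves --plan '[0, 0, 0.0009, -0.33, 0, 0, 0.6, 0, 0, 0.0009, -0.66, 0, 0, 0.6, 0, 0, 0.0009, -0.813, 0, 0, 0.6, 0, 0, 0.0009, -0.813, 0, 0.2, 0.6, 0, 0, 0.0009, -0.813, 0, 0.45, 0.6, 0, 0, 0.0009, -0.813, 0, 0.65, 0.6, 0, 0, 0.0009, -0.813, 0, 0.7, 0.6, 0, 0, 0.0009, -0.813, 0, 0.7, 0.6]'

```text
clock: 13.1
tool_pos: [551.6, -159.4, 42.7]
tool_rot: [[-0.068, 0.998, -0.002], [0.998, 0.068, 0.001], [0.001, -0.002, -1.0]]
wrist_force: [-0.8, 0.4, 0.6]
finger_gap: 68.3
finger_force: 0.0
```

>>> apply_moves --plan '[0, 0, 0, 0, 0, 0, -1, 0, 0, 0, 0, 0, 0, -1, 0, 0, 0, 0, 0, 0, -1, 0, 0, 0, 0, 0, 0, -1, 0, 0, 0, 0, 0, 0, -1, 0, 0, 0, 0, 0, 0, -1]' --newtons 50

```text
clock: 13.7
tool_pos: [553.1, -161.4, 45.1]
tool_rot: [[-0.065, 0.998, 0.003], [0.998, 0.065, -0.001], [-0.001, 0.003, -1.0]]
wrist_force: [-0.4, 0.9, 5.8]
finger_gap: 28.9
finger_force: 49.4
```

```bash
python3 go.py 493.3 257.2 150
```

```text
t 13.7 pos [ 553.1 -161.4   45.1] psi 93.71 gap 28.9 F [-0.4  0.9  5.8] q [ 35.  36. -30. 110.  26.  41.  -7.]
turn [ 0.0005  0.0002 -0.0005] shift [ 2.81   -0.2151 -0.7028]
```

>>> apply_moves --plan '[0, 0, 0, 0, 0, -0.2, -1, 0, 0, 0, 0, 0, -0.5, -1, 0, 0, 0, 0, 0, -0.72, -1, 0, 0, 0, 0.3, 0, -0.72, -1, 0, 0, 0, 0.6, -0.1, -0.72, -1, 0, 0, 0, 0.9, -0.1, -0.72, -1, 0, 0, 0, 1, -0.1, -0.72, -1]'

```text
clock: 14.4
tool_pos: [526.2, -7.3, 152.3]
tool_rot: [[-0.072, 0.997, 0.001], [0.997, 0.072, 0.002], [0.002, 0.001, -1.0]]
wrist_force: [0.5, 0.1, -1.0]
finger_gap: 28.8
finger_force: 49.9
```

>>> apply_moves --plan '[0, 0, 0, 0.3, -0.05, 0, -1, 0, 0, 0, 0.6, -0.1, 0, -1, 0, 0, 0, 0.9, -0.1, 0, -1, 0, 0, 0, 1, -0.1, 0, -1, 0, 0, 0, 1, -0.1, 0, -1]'

```text
clock: 14.9
tool_pos: [502.1, 139.0, 151.9]
tool_rot: [[-0.07, 0.998, 0.001], [0.998, 0.07, 0.001], [0.001, 0.001, -1.0]]
wrist_force: [-0.1, -0.8, -1.4]
finger_gap: 28.6
finger_force: 49.9
```

>>> apply_moves --plan '[0, 0, 0, 0.3, 0, 0, -1, 0, 0, 0, 0.6, 0, 0, -1, 0, 0, 0, 0.8, 0, 0, -1, 0, 0, 0, 0.8, 0, 0.2, -1, 0, 0, 0, 0.8, 0, 0.4, -1, 0, 0, 0, 0.8, 0, 0.45, -1, 0, 0, 0, 0.8, 0, 0.45, -1]'

```text
clock: 15.6
tool_pos: [494.8, 253.7, 82.7]
tool_rot: [[-0.063, 0.998, -0.002], [0.998, 0.063, -0.002], [-0.002, -0.002, -1.0]]
wrist_force: [-0.7, 0.1, -0.9]
finger_gap: 28.7
finger_force: 50.5
```

```bash
python3 go.py 493.3 257.2 66.5
```

```text
t 15.6 pos [494.8 253.7  82.7] psi 93.59 gap 28.7 F [-0.7  0.1 -0.9] q [ -4.  32. -36. 111.  26.  45. -52.]
turn [-0.0004  0.0003 -0.0009] shift [ 0.0244 -0.0083  0.1081]
```

>>> apply_moves --plan '[0, 0, -0.0009, 0.02, -0.008, 0.04, -1, 0, 0, -0.0009, 0.02, -0.008, 0.08, -1, 0, 0, -0.0009, 0.02, -0.008, 0.11, -1, 0, 0, -0.0009, 0.02, -0.008, 0.11, -1, 0, 0, -0.0009, 0.02, -0.008, 0.11, -1]'

```text
clock: 16.1
tool_pos: [493.4, 258.7, 67.5]
tool_rot: [[-0.07, 0.998, 0.0], [0.998, 0.07, -0.0], [-0.0, 0.0, -1.0]]
wrist_force: [0.7, -0.4, -1.1]
finger_gap: 28.6
finger_force: 50.5
```

>>> apply_moves --plan '[0, 0, 0, 0, 0, 0, 0.05, 0, 0, 0, 0, 0, 0, 0.05, 0, 0, 0, 0, 0, 0, 0.05, 0, 0, 0, 0, 0, -0.15, 0.05, 0, 0, 0, 0, 0, -0.35, 0.05, 0, 0, 0, 0, 0, -0.55, 0.05, 0, 0, 0, 0, 0, -0.55, 0.05]'

```text
clock: 16.8
tool_pos: [495.4, 260.7, 154.0]
tool_rot: [[-0.071, 0.997, 0.007], [0.997, 0.071, 0.004], [0.003, 0.008, -1.0]]
wrist_force: [0.6, 0.7, 0.0]
finger_gap: 45.0
finger_force: 0.0
```

>>> apply_moves --plan '[0, 0, 0, -0.33, 0.1, 0, 0.6, 0, 0, 0, -0.66, 0.25, 0, 0.6, 0, 0, 0, -1, 0.4, 0, 0.6, 0, 0, 0, -1, 0.4, 0, 0.6, 0, 0, 0, -1, 0.4, 0, 0.6]'

```text
clock: 17.3
tool_pos: [564.5, 110.3, 148.9]
tool_rot: [[-0.065, 0.998, -0.001], [0.998, 0.065, -0.001], [-0.001, -0.001, -1.0]]
wrist_force: [0.3, 0.3, -0.1]
finger_gap: 68.6
finger_force: 0.0
```

>>> apply_moves --plan '[0, 0, 0, -0.33, 0.1, 0, 0.6, 0, 0, 0, -0.66, 0.2, 0, 0.6, 0, 0, 0, -1, 0.4, 0, 0.6, 0, 0, 0, -1, 0.4, 0, 0.6, 0, 0, 0, -1, 0.4, 0, 0.6]'

```text
clock: 17.8
tool_pos: [634.6, -32.3, 149.2]
tool_rot: [[-0.069, 0.998, -0.0], [0.998, 0.069, 0.001], [0.001, -0.0, -1.0]]
wrist_force: [-0.2, 1.0, -0.2]
finger_gap: 68.3
finger_force: 0.0
```

```bash
python3 cells.py; python3 go.py 676 -161 42;python3 - <<'E'
from h import *
S=grab_frame("scene");cv2.imwrite("pics/s2.png",cv2.resize(S[150:430,180:540],None,fx=2,fy=2)[...,::-1])
E
```

```text
amber 0 90  [676.8 -51.4  45. ]
red 111 114 [ 675.8 -161.    44.9] 0.30041724704883116
blue 0 0  
green 0 0  
t 17.9 pos [633.2 -28.4 149.7] psi 94.28 gap 68.3 F [ 0.  -0.3  0.1] q [ 24.  33. -36.  98.  23.  56. -16.]
turn [-0.0001 -0.0004  0.001 ] shift [-0.9047  0.2195  0.7155]
```

View pics/s2.png

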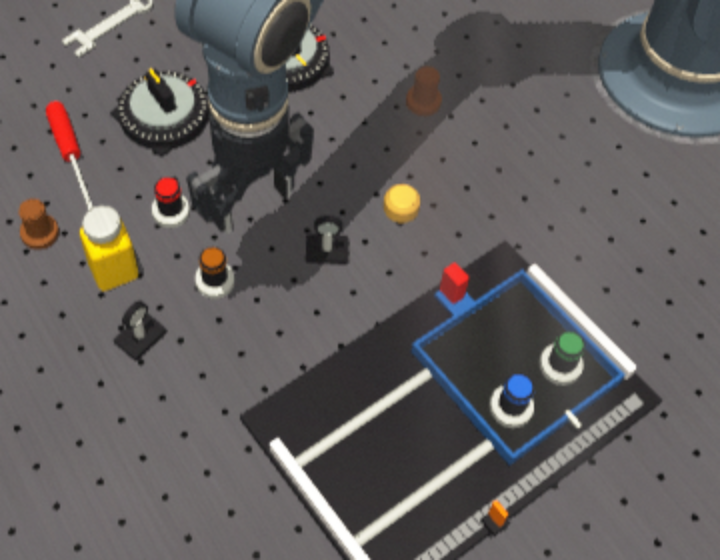

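>>> apply_moves --plan '[0, 0, 0.001, -0.33, 0.1, 0, 0.6, 0, 0, 0.001, -0.66, 0.22, 0, 0.6, 0, 0, 0.001, -0.905, 0.22, 0, 0.6, 0, 0, 0.001, -0.905, 0.22, 0.15, 0.6, 0, 0, 0.001, -0.905, 0.22, 0.4, 0.6, 0, 0, 0.001, -0.905, 0.22, 0.65, 0.6, 0, 0, 0.001, -0.905, 0.22, 0.71, 0.6, 0, 0, 0.001, -0.905, 0.22, 0.71, 0.6]'

```text
clock: 18.75
tool_pos: [675.7, -162.5, 42.3]
tool_rot: [[-0.067, 0.998, -0.003], [0.998, 0.067, 0.002], [0.002, -0.003, -1.0]]
wrist_force: [-0.7, 0.3, 0.8]
finger_gap: 68.4
finger_force: 0.0
```

>>> apply_moves --plan '[0, 0, 0, 0, 0, 0, -1, 0, 0, 0, 0, 0, 0, -1, 0, 0, 0, 0, 0, 0, -1, 0, 0, 0, 0, 0, 0, -1, 0, 0, 0, 0, 0, 0, -1, 0, 0, 0, 0, 0, 0, -1]' --newtons 50

```text
clock: 19.35
tool_pos: [678.1, -165.0, 45.8]
tool_rot: [[-0.064, 0.998, 0.004], [0.998, 0.064, -0.0], [-0.001, 0.004, -1.0]]
wrist_force: [-1.0, 0.9, 6.2]
finger_gap: 28.8
finger_force: 49.5
```

```bash
python3 go.py 498.5 181.4 150
```

```text
t 19.35 pos [ 678.1 -165.    45.8] psi 93.67 gap 28.8 F [-1.   0.9  6.2] q [ 30.  45. -31.  92.  28.  51.  -7.]
turn [ 0.0006  0.0001 -0.0006] shift [ 2.381  -1.0445 -0.7004]
```

>>> apply_moves --plan '[0, 0, 0, 0, 0, -0.2, -1, 0, 0, 0, 0, 0, -0.5, -1, 0, 0, 0, 0, -0.1, -0.72, -1, 0, 0, 0, 0.3, -0.2, -0.72, -1, 0, 0, 0, 0.6, -0.3, -0.72, -1, 0, 0, 0, 0.9, -0.4, -0.72, -1, 0, 0, 0, 1, -0.5, -0.72, -1, 0, 0, 0, 1, -0.5, -0.72, -1]'

```text
clock: 20.15
tool_pos: [589.8, -16.3, 152.0]
tool_rot: [[-0.071, 0.997, -0.001], [0.997, 0.071, 0.0], [0.0, -0.001, -1.0]]
wrist_force: [0.0, -1.3, -0.6]
finger_gap: 28.5
finger_force: 49.6
```

>>> apply_moves --plan '[0, 0, 0, 0.3, -0.15, 0, -1, 0, 0, 0, 0.6, -0.3, 0, -1, 0, 0, 0, 0.9, -0.5, 0, -1, 0, 0, 0, 1, -0.54, 0, -1, 0, 0, 0, 1, -0.54, 0, -1]'

```text
clock: 20.65
tool_pos: [500.5, 127.0, 152.0]
tool_rot: [[-0.07, 0.998, 0.001], [0.998, 0.07, 0.001], [0.001, 0.001, -1.0]]
wrist_force: [0.5, -0.7, -0.7]
finger_gap: 28.7
finger_force: 49.7
```

>>> apply_moves --plan '[0, 0, 0, 0.2, 0, 0, -1, 0, 0, 0, 0.37, 0, 0, -1, 0, 0, 0, 0.37, 0, 0.2, -1, 0, 0, 0, 0.37, 0, 0.4, -1, 0, 0, 0, 0.37, 0, 0.45, -1, 0, 0, 0, 0.37, 0, 0.45, -1]'

```text
clock: 21.25
tool_pos: [498.6, 177.9, 82.8]
tool_rot: [[-0.062, 0.998, -0.002], [0.998, 0.062, -0.001], [-0.001, -0.002, -1.0]]
wrist_force: [0.2, -0.8, -0.5]
finger_gap: 28.9
finger_force: 49.7
```

```bash
python3 go.py 498.5 180 67
```

```text
t 21.25 pos [498.6 177.9  82.8] psi 93.55 gap 28.9 F [ 0.2 -0.8 -0.5] q [  4.  31. -36. 115.  26.  43. -45.]
turn [-0.0003  0.0002 -0.001 ] shift [0.0138 0.0006 0.1056]
```

>>> apply_moves --plan '[0, 0, -0.001, 0.014, 0, 0.04, -1, 0, 0, -0.001, 0.014, 0, 0.08, -1, 0, 0, -0.001, 0.014, 0, 0.108, -1, 0, 0, -0.001, 0.014, 0, 0.108, -1, 0, 0, -0.001, 0.014, 0, 0.108, -1]'

```text
clock: 21.75
tool_pos: [498.1, 181.7, 67.8]
tool_rot: [[-0.071, 0.998, 0.0], [0.998, 0.071, -0.0], [-0.0, 0.0, -1.0]]
wrist_force: [0.3, -0.7, -0.4]
finger_gap: 28.9
finger_force: 49.7
```

>>> apply_moves --plan '[0, 0, 0, 0, 0, 0, 0.05, 0, 0, 0, 0, 0, 0, 0.05, 0, 0, 0, 0, 0, 0, 0.05, 0, 0, 0, 0, 0, -0.15, 0.05, 0, 0, 0, 0, 0, -0.35, 0.05, 0, 0, 0, 0, 0, -0.55, 0.05, 0, 0, 0, 0, 0, -0.55, 0.05]'

```text
clock: 22.45
tool_pos: [500.3, 183.2, 154.0]
tool_rot: [[-0.07, 0.997, 0.008], [0.998, 0.07, 0.003], [0.002, 0.008, -1.0]]
wrist_force: [0.8, 0.9, 0.3]
finger_gap: 44.8
finger_force: 0.0
```

>>> apply_moves --plan '[0, 0, 0, -0.33, 0.2, 0, 0.6, 0, 0, 0, -0.66, 0.4, 0, 0.6, 0, 0, 0, -0.9, 0.6, 0, 0.6, 0, 0, 0, -0.9, 0.6, 0, 0.6, 0, 0, 0, -0.9, 0.6, 0, 0.6]'

```text
clock: 22.95
tool_pos: [598.2, 50.6, 149.0]
tool_rot: [[-0.065, 0.998, -0.001], [0.998, 0.065, -0.001], [-0.0, -0.001, -1.0]]
wrist_force: [-0.7, 0.1, -0.8]
finger_gap: 68.3
finger_force: 0.0
```

```bash
python3 cells.py; python3 go.py 676.6 -49 42;python3 - <<'E'
from h import *
S=grab_frame("scene");cv2.imwrite("pics/s3.png",cv2.resize(S[150:430,180:540],None,fx=2,fy=2)[...,::-1])
E
```

```text
amber 51 89 [676.8 -48.6  48.6] 2.5889109084745208
red 0 0  
blue 0 0  
green 0 0  
t 23.05 pos [596.1  54.9 149.6] psi 94.13 gap 68.6 F [-0.8  0.6  0. ] q [ 18.  31. -37. 103.  22.  54. -25.]
turn [-0.0002 -0.0002  0.0007] shift [-0.7301  0.4863  0.7155]
```

View pics/s3.png

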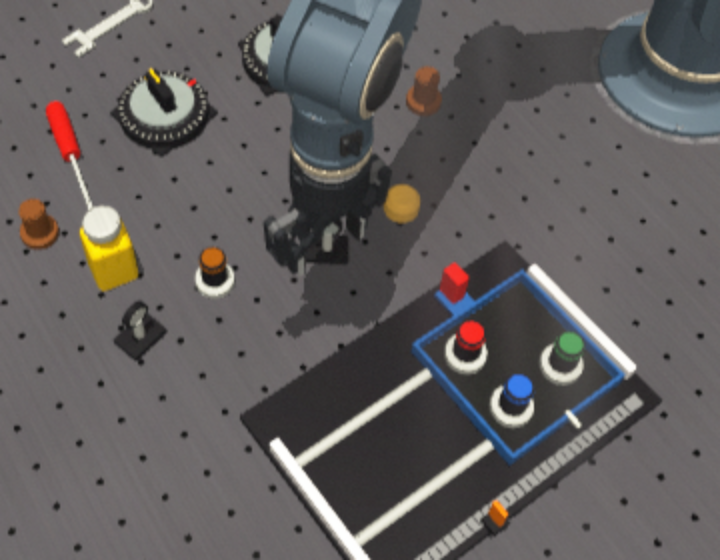

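>>> apply_moves --plan '[0, 0, 0.0007, -0.3, 0.2, 0, 0.6, 0, 0, 0.0007, -0.6, 0.4, 0, 0.6, 0, 0, 0.0007, -0.73, 0.486, 0, 0.6, 0, 0, 0.0007, -0.73, 0.486, 0.15, 0.6, 0, 0, 0.0007, -0.73, 0.486, 0.4, 0.6, 0, 0, 0.0007, -0.73, 0.486, 0.65, 0.6, 0, 0, 0.0007, -0.73, 0.486, 0.71, 0.6, 0, 0, 0.0007, -0.73, 0.486, 0.71, 0.6]'

```text
clock: 23.9
tool_pos: [676.4, -48.7, 42.6]
tool_rot: [[-0.069, 0.998, -0.003], [0.998, 0.069, 0.001], [0.001, -0.003, -1.0]]
wrist_force: [0.2, -0.7, 0.1]
finger_gap: 68.4
finger_force: 0.0
```

>>> apply_moves --plan '[0, 0, 0, 0, 0, 0, -1, 0, 0, 0, 0, 0, 0, -1, 0, 0, 0, 0, 0, 0, -1, 0, 0, 0, 0, 0, 0, -1, 0, 0, 0, 0, 0, 0, -1, 0, 0, 0, 0, 0, 0, -1]' --newtons 50

```text
clock: 24.5
tool_pos: [679.2, -50.4, 45.9]
tool_rot: [[-0.066, 0.998, 0.004], [0.998, 0.066, 0.0], [-0.0, 0.004, -1.0]]
wrist_force: [-0.2, 1.0, 6.5]
finger_gap: 28.2
finger_force: 49.0
```

```bash
python3 go.py 422.7 175 150
```

```text
t 24.5 pos [679.2 -50.4  45.9] psi 93.78 gap 28.2 F [-0.2  1.   6.5] q [ 22.  44. -32.  95.  28.  50. -18.]
turn [ 0.0006  0.     -0.0003] shift [ 1.612  -1.6045 -0.6997]
```

>>> apply_moves --plan '[0, 0, 0, 0, 0, -0.2, -1, 0, 0, 0, 0, 0, -0.5, -1, 0, 0, 0, 0, -0.1, -0.72, -1, 0, 0, 0, 0.2, -0.3, -0.72, -1, 0, 0, 0, 0.4, -0.5, -0.72, -1, 0, 0, 0, 0.6, -0.7, -0.72, -1, 0, 0, 0, 0.8, -0.9, -0.72, -1, 0, 0, 0, 0.8, -0.9, -0.72, -1]'

```text
clock: 25.3
tool_pos: [530.2, 64.7, 152.1]
tool_rot: [[-0.075, 0.997, -0.003], [0.997, 0.075, 0.0], [0.0, -0.003, -1.0]]
wrist_force: [0.3, -0.3, -0.7]
finger_gap: 28.6
finger_force: 49.9
```

>>> apply_moves --plan '[0, 0, 0, 0.2, -0.2, 0, -1, 0, 0, 0, 0.4, -0.4, 0, -1, 0, 0, 0, 0.6, -0.6, 0, -1, 0, 0, 0, 0.81, -0.7, 0, -1, 0, 0, 0, 0.81, -0.7, 0, -1, 0, 0, 0, 0.81, -0.7, 0, -1]'

```text
clock: 25.9
tool_pos: [422.5, 174.6, 152.0]
tool_rot: [[-0.068, 0.998, 0.001], [0.998, 0.068, -0.0], [-0.001, 0.001, -1.0]]
wrist_force: [0.5, -0.8, -1.8]
finger_gap: 28.3
finger_force: 50.0
```

```bash
python3 go.py 422.7 176 67
```

```text
t 25.9 pos [422.5 174.6 152. ] psi 93.89 gap 28.3 F [ 0.5 -0.8 -1.8] q [  9.  19. -44. 121.  18.  47. -42.]
turn [ 0.0002  0.0001 -0.    ] shift [0.0094 0.0014 0.5667]
```

>>> apply_moves --plan '[0, 0, 0, 0.01, 0, 0.15, -1, 0, 0, 0, 0.01, 0, 0.3, -1, 0, 0, 0, 0.01, 0, 0.42, -1, 0, 0, 0, 0.01, 0, 0.5, -1, 0, 0, 0, 0.01, 0, 0.54, -1, 0, 0, 0, 0.01, 0, 0.57, -1, 0, 0, 0, 0.01, 0, 0.57, -1, 0, 0, 0, 0.01, 0, 0.57, -1]'

```text
clock: 26.7
tool_pos: [422.7, 176.0, 66.6]
tool_rot: [[-0.066, 0.998, 0.001], [0.998, 0.066, 0.0], [0.0, 0.001, -1.0]]
wrist_force: [-0.4, 0.4, -1.5]
finger_gap: 28.4
finger_force: 50.0
```

>>> apply_moves --plan '[0, 0, 0, 0, 0, 0, 0.05, 0, 0, 0, 0, 0, 0, 0.05, 0, 0, 0, 0, 0, 0, 0.05, 0, 0, 0, 0, 0, -0.15, 0.05, 0, 0, 0, 0, 0, -0.35, 0.05, 0, 0, 0, 0, 0, -0.55, 0.05, 0, 0, 0, 0, 0, -0.55, 0.05]'

```text
clock: 27.4
tool_pos: [424.4, 177.3, 152.0]
tool_rot: [[-0.066, 0.998, 0.008], [0.998, 0.066, 0.002], [0.002, 0.008, -1.0]]
wrist_force: [1.6, 0.1, -0.1]
finger_gap: 45.2
finger_force: 0.0
```

>>> apply_moves --plan '[0, 0, 0, -0.33, 0, 0, 0.3, 0, 0, 0, -0.66, 0, 0, 0.3, 0, 0, 0, -0.9, 0, 0, 0.3, 0, 0, 0, -0.9, 0, 0, 0.3, 0, 0, 0, -0.9, 0, 0, 0.3]'

```text
clock: 27.9
tool_pos: [430.9, 40.5, 148.2]
tool_rot: [[-0.064, 0.998, -0.0], [0.998, 0.064, 0.0], [0.0, -0.0, -1.0]]
wrist_force: [-0.3, 0.1, -0.7]
finger_gap: 55.3
finger_force: 0.0
```

```bash
python3 go.py 465.3 117.2 59
python3 - <<'E'
from h import *
T,S=grab_frame("top"),grab_frame("scene")
a=cv2.resize(S[270:430,380:540],None,fx=2.4,fy=2.4);b=cv2.resize(T[170:350,130:270],(384,384*180//140))[:384]
b=cv2.resize(T[210:350,130:270],(384,384))
cv2.imwrite("pics/c4.png",np.hstack([a,b])[...,::-1])
E
```

```text
t 27.9 pos [430.9  40.5 148.2] psi 93.66 gap 55.3 F [-0.3  0.1 -0.7] q [ 26.  17. -43. 124.  16.  45. -23.]
turn [-0.0001 -0.     -0.0007] shift [0.4954 0.2618 0.5949]
```

View pics/c4.png

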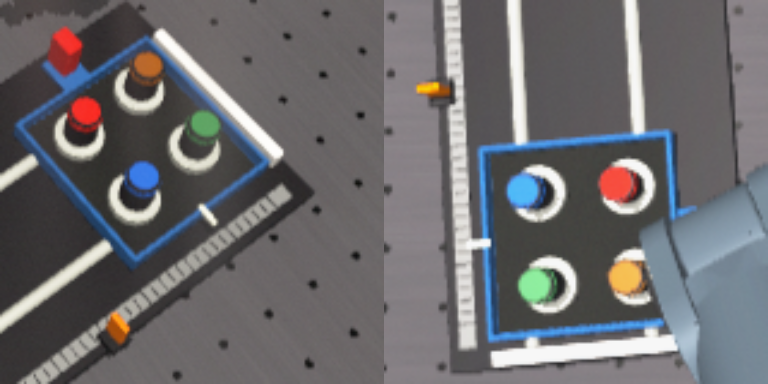

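```bash
cat > idx.py <<'E'
from h import *
import sys
r0=float(sys.argv[1]) # expected tongue x (world) 
u=np.array([np.cos(np.radians(3.9)),np.sin(np.radians(3.9))])
T,S=grab_frame("top"),grab_frame("scene")
F=[blob(T,(242,148),10,5,22)[0],blob(S,(407,429),12,5,22)[0]]
f,e=tri(*F);print("flag",f,e)
p0=np.array([r0,313.,28.]);res=[]
for n,im in(("top",T),("scene",S)):
    p=px(n,p0);g=im.min(2).astype(int)
    a,b=map(int,np.round(p)); w=g[a-9:a+10,b-9:b+10]
    m=(w>190).astype(np.uint8);k,l,st,ce=cv2.connectedComponentsWithStats(m)
    print(n,p,[(st[i,4],ce[i].round(1)+[b-9,a-9]) for i in range(1,k)])
    i=min(range(1,k),key=lambda i:np.hypot(*(ce[i]-9))); res.append((ce[i][1]+a-9,ce[i][0]+b-9))
t,e=tri(*res);print("tongue",t,e,"along u to go",(f-t)[:2]@u)
for z in(24,30):print("top only",z,(onz("top",F[0],f[2])-onz("top",res[0],z))[:2]@u)
E
python3 idx.py 452
```

```text
flag [578.9 348.4  31.9] 1.1420104792117858
top [297.8 162.7] [(np.int32(114), array([159.6, 298. ]))]
scene [361.5 466. ] [(np.int32(23), array([466.1, 358.9]))]
tongue [453.2 313.5  43.5] 4.812025513648053 along u to go 127.75101664042862
top only 24 128.9577475316541
top only 30 129.20199338185228
```

>>> apply_moves --plan '[0, 0, -0.0007, 0.25, 0.13, 0, 0.3, 0, 0, -0.0007, 0.495, 0.26, 0, 0.3, 0, 0, -0.0007, 0.495, 0.26, 0.1, 0.3, 0, 0, -0.0007, 0.495, 0.26, 0.3, 0.3, 0, 0, -0.0007, 0.495, 0.26, 0.5, 0.3, 0, 0, -0.0007, 0.495, 0.26, 0.59, 0.3, 0, 0, -0.0007, 0.495, 0.26, 0.59, 0.3, 0, 0, -0.0007, 0.495, 0.26, 0.59, 0.3]'

```text
clock: 28.9
tool_pos: [465.6, 118.7, 60.8]
tool_rot: [[-0.072, 0.997, 0.001], [0.997, 0.072, 0.001], [0.0, 0.001, -1.0]]
wrist_force: [-0.8, -0.4, 0.5]
finger_gap: 55.8
finger_force: 0.0
```

>>> apply_moves --plan '[0, 0, 0, 0, 0, 0, -1, 0, 0, 0, 0, 0, 0, -1, 0, 0, 0, 0, 0, 0, -1, 0, 0, 0, 0, 0, 0, -1, 0, 0, 0, 0, 0, 0, -1]' --newtons 40

```text
clock: 29.4
tool_pos: [465.8, 117.9, 61.2]
tool_rot: [[-0.07, 0.998, 0.002], [0.998, 0.07, -0.0], [-0.0, 0.002, -1.0]]
wrist_force: [-0.9, -0.4, 6.7]
finger_gap: 17.5
finger_force: 39.5
```

```bash
python3 go.py 592.0 125.9 59.3
```

```text
t 29.4 pos [465.8 117.9  61.2] psi 94.01 gap 17.5 F [-0.9 -0.4  6.7] q [ 10.  29. -36. 122.  28.  38. -42.]
turn [0.0003 0.0001 0.0003] shift [-0.0054  0.8431  0.0139]
```

>>> apply_moves --plan '[0, 0, 0, 0, 0.02, 0, -1, 0, 0, 0, 0, 0.06, 0, -1, 0, 0, 0, 0, 0.12, 0, -1, 0, 0, 0, 0, 0.18, 0, -1, 0, 0, 0, 0, 0.24, 0, -1, 0, 0, 0, 0, 0.3, 0, -1, 0, 0, 0, 0, 0.36, 0, -1, 0, 0, 0, 0, 0.42, 0, -1]'

```text
clock: 30.2
tool_pos: [528.1, 122.2, 61.2]
tool_rot: [[-0.07, 0.998, -0.0], [0.998, 0.07, -0.001], [-0.001, -0.0, -1.0]]
wrist_force: [-3.9, -0.6, 7.9]
finger_gap: 17.6
finger_force: 39.6
```

>>> apply_moves --plan '[0, 0, 0, 0, 0.06, 0, -1, 0, 0, 0, 0, 0.12, 0, -1, 0, 0, 0, 0, 0.18, 0, -1, 0, 0, 0, 0, 0.24, 0, -1, 0, 0, 0, 0, 0.3, 0, -1, 0, 0, 0, 0, 0.36, 0, -1, 0, 0, 0, 0, 0.4, 0, -1, 0, 0, 0, 0, 0.42, 0, -1]'

```text
clock: 31.0
tool_pos: [591.3, 126.7, 61.2]
tool_rot: [[-0.07, 0.998, 0.0], [0.998, 0.07, -0.0], [-0.0, 0.0, -1.0]]
wrist_force: [-3.2, -0.9, 7.8]
finger_gap: 17.2
finger_force: 39.6
```

>>> apply_moves --plan '[0, 0, 0, 0, 0, 0, -1, 0, 0, 0, 0, 0, 0, -1]'

```text
clock: 31.2
tool_pos: [591.6, 126.7, 61.2]
tool_rot: [[-0.07, 0.998, 0.002], [0.998, 0.07, 0.0], [0.0, 0.002, -1.0]]
wrist_force: [0.2, -0.4, 5.6]
finger_gap: 17.1
finger_force: 39.3
```

```bash
python3 go.py 592.0 125.9 59.3; python3 idx.py 579;  python3 - <<'E'
from h import *
T,S=grab_frame("top"),grab_frame("scene")
a=cv2.resize(S[290:450,340:500],None,fx=2.5,fy=2.5);b=cv2.resize(T[190:290,130:230],(400,400))
cv2.imwrite("pics/c5.png",np.hstack([a,b])[...,::-1])
E
```

```text
t 31.2 pos [591.6 126.7  61.2] psi 94.01 gap 17.1 F [ 0.2 -0.4  5.6] q [  9.  38. -35. 105.  29.  46. -37.]
turn [ 0.0003 -0.      0.0003] shift [-0.0055  0.0022  0.0129]
flag [578.8 348.3  31.5] 1.303533282195769
top [242.5 163.8] [(np.int32(20), array([156.6, 237. ])), (np.int32(45), array([159.3, 244.4])), (np.int32(7), array([156.7, 251.6]))]
scene [392.4 417.1] [(np.int32(23), array([420. , 393.1]))]
tongue [575.6 319.8  34.6] 4.191223712820473 along u to go 5.179062389287733
top only 24 5.560250286115381
top only 30 6.401978877912704
```

View pics/c5.png

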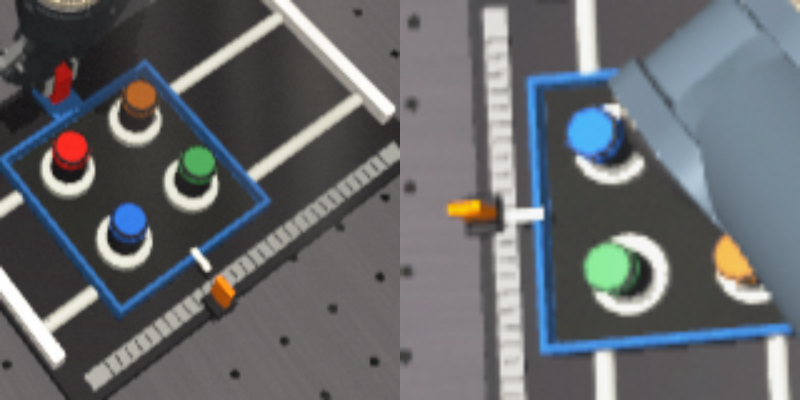

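Run:
```python
from h import *
u=np.array([np.cos(np.radians(3.9)),np.sin(np.radians(3.9))])
T=grab_frame("top");g=T.min(2).astype(float)
h=cv2.cvtColor(T,cv2.COLOR_RGB2HSV)
w=g[234:254,155:168];print(w.astype(int))
for c0,c1 in((160,163),(160,165)):
    w=np.clip(g[238:250,c0:c1]-90,0,None);r,c=np.mgrid[238:250,c0:c1]
    p=((w*r).sum()/w.sum(),(w*c).sum()/w.sum());print(p)
    f=blob(T,(242,148),10,5,22)[0]
    for zf in(30,33):
        for z in(22,30): print(zf,z,(onz("top",f,zf)-onz("top",p,z))[:2]@u)
```

```text
[[200 197 210 177  81  80  80  83  76  65  38  42  63]
 [221 221 220 183  80  81  80  84  76  65  38  45  64]
 [222 221 220 186  81  81  81  84  75  65  39  42  64]
 [190 190 191 207  80  80  80  85  77  70  38  38  65]
 [172 200 201 218  80  79  81  85  80  76  38  39  64]
 [141 221 221 218  82  81  79  83  81  76  36  39  62]
 [100 221 221 218  82  80  81  84  81  77  36  39  67]
 [ 84 190 190 186  80  80  80  85  79  78  98  40  69]
 [ 77 203 221 234 213 229 230 245 246 246 246  39  63]
 [ 82 223 244 247 247 247 247 247 247 247 247  37  53]
 [ 80 224 246 247 246 246 245 243 244 240 236  35  47]
 [ 68 191 224 233 177 171 156 123 124  85  47  36  44]
 [ 60 147 201 209  99  81  45  48  62  75  52  37  43]
 [ 67 196 221 219 121  80  69  72  75  76  56  38  46]
 [183 221 221 220 133  84  81  83  85  73  54  33  44]
 [221 207 207 204 135  80  82  83  82  69  54  36  47]
 [172 156 157 182 134  83  82  82  83  71  56  39  47]
 [189 191 192 206 139  82  80  82  82  74  55  39  44]
 [221 221 221 219 144  82  82  83  85  74  60  38  40]
 [221 221 221 219 164  80  82  81  84  74  65  38  40]]
(np.float64(243.25177533892835), np.float64(160.97740477727567))
30 22 3.1540548611175554
30 30 4.2915094534306695
33 22 2.7170691534043168
33 30 3.854523745717431
(np.float64(243.17906884202148), np.float64(161.9375248706725))
30 22 3.1755257961693624
30 30 4.31284199629158
33 22 2.7385400884561237
33 30 3.8758562885783414
```

>>> apply_moves --plan '[0, 0, 0, 0, 0.01, 0, -1, 0, 0, 0, 0, 0.022, 0, -1, 0, 0, 0, 0, 0.022, 0, -1, 0, 0, 0, 0, 0.022, 0, -1]'

```text
clock: 31.85
tool_pos: [594.4, 126.9, 61.2]
tool_rot: [[-0.07, 0.998, 0.001], [0.998, 0.07, -0.0], [-0.0, 0.001, -1.0]]
wrist_force: [-1.8, -0.9, 6.8]
finger_gap: 17.8
finger_force: 39.5
```

>>> apply_moves --plan '[0, 0, 0, 0, 0, 0, 0.1, 0, 0, 0, 0, 0, 0, 0.1, 0, 0, 0, 0, 0, 0, 0.1, 0, 0, 0, 0, 0, -0.2, 0.1, 0, 0, 0, 0, 0, -0.5, 0.1, 0, 0, 0, 0, 0, -0.6, 0.1, 0, 0, 0, 0, 0, -0.6, 0.1]'

```text
clock: 32.55
tool_pos: [595.6, 127.6, 152.7]
tool_rot: [[-0.07, 0.998, 0.005], [0.998, 0.07, 0.001], [0.001, 0.005, -1.0]]
wrist_force: [-1.1, 0.1, -0.1]
finger_gap: 46.8
finger_force: 0.0
```

>>> apply_moves --plan '[0, 0, 0, -0.33, 0, 0, 0, 0, 0, 0, -0.66, 0, 0, 0, 0, 0, 0, -1, 0, 0, 0, 0, 0, 0, -1, 0, 0, 0, 0, 0, 0, -1, 0, 0, 0]'

```text
clock: 33.05
tool_pos: [603.7, -25.1, 148.0]
tool_rot: [[-0.066, 0.998, -0.003], [0.998, 0.066, -0.0], [-0.0, -0.003, -1.0]]
wrist_force: [0.8, 0.8, 0.5]
finger_gap: 42.5
finger_force: 0.0
```

>>> apply_moves --plan '[0, 0, 0, -0.33, 0, 0, 0, 0, 0, 0, -0.66, 0, 0, 0, 0, 0, 0, -0.8, 0, 0, 0, 0, 0, 0, -0.8, 0, 0, 0, 0, 0, 0, -0.8, 0, 0, 0]'

```text
clock: 33.55
tool_pos: [612.8, -140.2, 149.2]
tool_rot: [[-0.073, 0.997, -0.001], [0.997, 0.073, 0.002], [0.002, -0.001, -1.0]]
wrist_force: [-0.3, 0.9, 0.3]
finger_gap: 42.6
finger_force: 0.0
```

```bash
python3 go.py 608 -300 150
python3 - <<'E'
from h import *
u=np.array([np.cos(np.radians(3.9)),np.sin(np.radians(3.9))])
T=grab_frame("top");g=T.min(2).astype(float);S=grab_frame("scene")
w=np.clip(g[234:248,160:165]-90,0,None);r,c=np.mgrid[234:248,160:165]
p=((w*r).sum()/w.sum(),(w*c).sum()/w.sum());print(p)
f=blob(T,(242,148),10,5,22)[0]
for z in(22,28): print(z,(onz("top",f,32)-onz("top",p,z))[:2]@u)
# bezels: red mark, yellow pointer, housing centre
for k,a,z in(("an",(224,428),30),("po",(303,430),30)):
    for cc,h0,h1 in(("red",170,6),("yel",20,35)):
        A=blob(T,a,28,h0,h1);print(k,cc,A[0],A[1])
a=cv2.resize(T[180:340,380:480],(500,800))[:600]
cv2.imwrite("pics/c6.png",np.hstack([cv2.resize(T[195:255,398:458],(395,395),interpolation=2),cv2.resize(T[275:335,400:460],(395,395),interpolation=2)])[...,::-1])
E
```

```text
t 33.55 pos [ 612.8 -140.2  149.2] psi 94.16 gap 42.6 F [-0.3  0.9  0.3] q [ 35.  33. -37.  99.  23.  56.  -6.]
turn [-0.0002 -0.0003  0.0007] shift [-1.06   -0.1095 -0.007 ]
(np.float64(242.00397772474145), np.float64(161.97533810660303))
22 0.273537597795966
28 1.1397664842071578
an red [245.5 433.7] 18
an yel [222. 440.] 40
po red None 0
po yel None 0
```

View pics/c6.png

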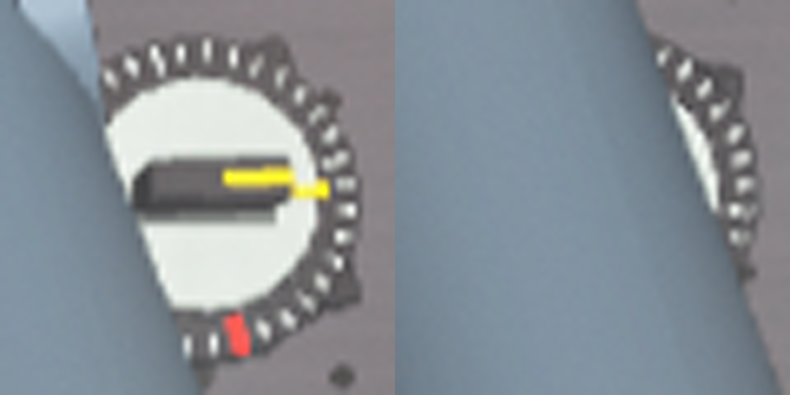

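Run:
```python
from h import *
T=cv2.imread("pics/top0.png")[...,::-1].copy();S=cv2.imread("pics/scene0.png")[...,::-1].copy()
def disc(im,rc,r):
    h=cv2.cvtColor(im,cv2.COLOR_RGB2HSV);m=((h[...,2]>165)&(h[...,1]<60)).astype(np.uint8)
    k=np.zeros_like(m);cv2.circle(k,(int(rc[1]),int(rc[0])),r,1,-1);m&=k
    m=cv2.morphologyEx(m,cv2.MORPH_OPEN,np.ones((3,3),np.uint8))
    c=max(cv2.findContours(m,0,1)[0],key=cv2.contourArea);e=cv2.fitEllipse(cv2.convexHull(c));return (e[0][1],e[0][0]),e[1]
for k,a,b in(("an",(224,428),(203,261)),("po",(303,430),(176,322))):
    A,ea=disc(T,a,19);B,eb=disc(S,b,18);print(k,"centre",A,np.array(ea),tri(A,B));c=onz("top",A,30)
    r=onz("top",blob(T,a,28,170,6)[0],20.5);d=c-r;my=np.degrees(np.arctan2(d[1],d[0]))
    # pointer on disc: yellow farthest from the axis
    m=blob(T,a,26,20,35)[2];ys,xs=np.nonzero(m);q=np.array([onz("top",(y,x),31) for y,x in zip(ys,xs)])-c
    dist=np.hypot(q[:,0],q[:,1]);t=q[dist>dist.max()-7].mean(0);pa=np.degrees(np.arctan2(t[1],t[0]))
    print(c,"mark r",np.hypot(*d[:2]),"mount yaw",my,"pointer dir",pa,dist.max(),"bezel",(pa-my-180+540)%360-180)
```

```text
an centre (224.05487060546875, 428.2476806640625) [34.6 35.6] (array([ 611.4, -300. ,   24.6]), np.float64(0.832293518528032))
[ 610.9 -299.3   30. ] mark r 50.65683345489495 mount yaw 14.067142219916324 pointer dir -88.2132322381066 43.57546598816956 bezel 77.71962554197705
po centre (303.4476013183594, 430.4852600097656) [35.5 36.5] (array([ 431.9, -302.8,   13.6]), np.float64(8.908028000069354))
[ 428.4 -297.    30. ] mark r 50.40920787290239 mount yaw -9.399826739546064 pointer dir 94.28340808628104 44.64686701572282 bezel -76.31676517417293
```

>>> apply_moves --plan '[0, 0, 0.0067, -0.33, -0.05, 0, 0.1, 0, 0, 0.0067, -0.66, -0.1, 0, 0.1, 0, 0, 0.0067, -1, -0.1, 0, 0.1, 0, 0, 0.0067, -1, -0.1, 0, 0.1, 0, 0, 0.0067, -1, -0.1, 0, 0.1]'

```text
clock: 34.15
tool_pos: [608.9, -292.7, 149.7]
tool_rot: [[-0.028, 1.0, -0.0], [1.0, 0.028, 0.001], [0.001, -0.0, -1.0]]
wrist_force: [-0.1, 1.2, 0.3]
finger_gap: 46.7
finger_force: 0.0
```

```bash
python3 go.py 610.5 -299.5 56 91.8
```

```text
t 34.15 pos [ 608.9 -292.7  149.7] psi 91.6 gap 46.7 F [-0.1  1.2  0.3] q [ 45.  37. -35.  92.  23.  59.   5.]
turn [-0.     -0.0001 -0.0006] shift [-0.0463  0.0097  0.6248]
```

>>> apply_moves --plan '[0, 0, 0, -0.03, 0.01, 0.15, 0.1, 0, 0, 0, -0.03, 0.01, 0.35, 0.1, 0, 0, 0, -0.03, 0.01, 0.55, 0.1, 0, 0, 0, -0.03, 0.01, 0.62, 0.1, 0, 0, 0, -0.03, 0.01, 0.62, 0.1, 0, 0, 0, -0.03, 0.01, 0.62, 0.1]'

```text
clock: 34.75
tool_pos: [611.7, -296.1, 58.5]
tool_rot: [[-0.031, 1.0, 0.002], [1.0, 0.031, 0.0], [-0.0, 0.002, -1.0]]
wrist_force: [-0.5, -0.2, -0.2]
finger_gap: 47.0
finger_force: 0.0
```

>>> apply_moves --plan '[0, 0, 0, 0, 0, 0, -1, 0, 0, 0, 0, 0, 0, -1, 0, 0, 0, 0, 0, 0, -1, 0, 0, 0, 0, 0, 0, -1, 0, 0, 0, 0, 0, 0, -1]' --newtons 30

```text
clock: 35.25
tool_pos: [612.3, -297.6, 59.0]
tool_rot: [[-0.029, 1.0, 0.004], [1.0, 0.029, -0.001], [-0.001, 0.004, -1.0]]
wrist_force: [2.9, -0.5, 6.3]
finger_gap: 14.9
finger_force: 35.3
```

```bash
python3 go.py 610.5 -299.5 56 14.1
```

```text
t 35.25 pos [ 612.3 -297.6   59. ] psi 91.65 gap 14.9 F [ 2.9 -0.5  6.3] q [ 44.  43. -32.  94.  27.  51.   3.]
turn [ 0.0007 -0.0003  0.2154] shift [-0.0126 -0.0128  0.0198]
```

>>> apply_moves --plan '[0, 0, 0.025, -0.01, 0, 0, -1, 0, 0, 0.05, -0.01, 0, 0, -1, 0, 0, 0.075, -0.01, 0, 0, -1, 0, 0, 0.1, -0.01, 0, 0, -1, 0, 0, 0.125, -0.01, 0, 0, -1, 0, 0, 0.148, -0.01, 0, 0, -1, 0, 0, 0.17, -0.01, 0, 0, -1, 0, 0, 0.19, -0.01, 0, 0, -1]'

```text
clock: 36.05
tool_pos: [611.9, -297.3, 59.0]
tool_rot: [[0.921, 0.39, 0.003], [0.39, -0.921, 0.001], [0.003, -0.0, -1.0]]
wrist_force: [0.9, 3.3, 7.5]
finger_gap: 15.3
finger_force: 35.5
```

```bash
python3 go.py 610.5 -299.5 59 14.1
```

```text
t 36.05 pos [ 611.9 -297.3   59. ] psi 22.96 gap 15.3 F [0.9 3.3 7.5] q [ 33.  39. -15.  95.  13.  47. -55.]
turn [-0.0001 -0.0005  0.0246] shift [-0.0146  0.0098 -0.0003]
```

>>> apply_moves --plan '[0, 0, 0.015, 0, 0, 0, -1, 0, 0, 0.0245, 0, 0, 0, -1, 0, 0, 0.0245, 0, 0, 0, -1, 0, 0, 0.0245, 0, 0, 0, -1]'

```text
clock: 36.45
tool_pos: [611.9, -297.2, 58.9]
tool_rot: [[0.968, 0.25, 0.002], [0.25, -0.968, 0.001], [0.003, -0.001, -1.0]]
wrist_force: [1.3, 3.4, 8.0]
finger_gap: 15.5
finger_force: 35.7
```

>>> apply_moves --plan '[0, 0, 0, 0, 0, 0, 0.1, 0, 0, 0, 0, 0, 0, 0.1, 0, 0, 0, 0, 0, 0, 0.1, 0, 0, 0, 0, 0, -0.2, 0.1, 0, 0, 0, 0, 0, -0.5, 0.1, 0, 0, 0, 0, 0, -0.6, 0.1, 0, 0, 0, 0, 0, -0.6, 0.1]'

```text
clock: 37.15
tool_pos: [611.7, -300.0, 150.1]
tool_rot: [[0.969, 0.248, 0.005], [0.248, -0.969, -0.003], [0.004, 0.004, -1.0]]
wrist_force: [0.8, -0.1, 0.6]
finger_gap: 47.1
finger_force: 0.0
```

```bash
python3 go.py 428.4 -297 150 94.3
```

```text
t 37.15 pos [ 611.7 -300.   150.1] psi 14.37 gap 47.1 F [ 0.8 -0.1  0.6] q [ 32.  33. -14.  92.   9.  56. -61.]
turn [ 0.0009 -0.0001 -0.222 ] shift [-1.1791 -0.3227 -0.0054]
```

>>> apply_moves --plan '[0, 0, -0.222, -0.3, -0.1, 0, 0.1, 0, 0, -0.222, -0.6, -0.2, 0, 0.1, 0, 0, -0.222, -0.9, -0.32, 0, 0.1, 0, 0, -0.222, -1, -0.32, 0, 0.1, 0, 0, -0.222, -1, -0.32, 0, 0.1, 0, 0, -0.222, -1, -0.32, 0, 0.1, 0, 0, -0.222, -1, -0.32, 0, 0.1, 0, 0, -0.222, -1, -0.32, 0, 0.1]'

```text
clock: 37.95
tool_pos: [451.7, -289.5, 145.3]
tool_rot: [[0.113, 0.994, -0.003], [0.994, -0.113, 0.002], [0.002, -0.003, -1.0]]
wrist_force: [0.3, -0.2, -0.0]
finger_gap: 46.7
finger_force: 0.0
```

```bash
python3 go.py 428.4 -297 100 94.3
```

```text
t 37.95 pos [ 451.7 -289.5  145.3] psi 83.49 gap 46.7 F [ 0.3 -0.2 -0. ] q [ 53.  24. -31. 111.  16.  49.   6.]
turn [-0.0005 -0.0003 -0.03  ] shift [-0.0678 -0.1476  0.3022]
```

>>> apply_moves --plan '[0, 0, -0.02, -0.03, -0.07, 0, 0.1, 0, 0, -0.03, -0.065, -0.148, 0.1, 0.1, 0, 0, -0.03, -0.065, -0.148, 0.25, 0.1, 0, 0, -0.03, -0.065, -0.148, 0.3, 0.1, 0, 0, -0.03, -0.065, -0.148, 0.3, 0.1, 0, 0, -0.03, -0.065, -0.148, 0.3, 0.1]'

```text
clock: 38.55
tool_pos: [430.3, -296.6, 102.0]
tool_rot: [[-0.07, 0.998, -0.0], [0.998, 0.07, 0.001], [0.001, -0.0, -1.0]]
wrist_force: [-0.3, 0.3, 0.5]
finger_gap: 47.2
finger_force: 0.0
```

```bash
python3 go.py 428.4 -297 58 94.3
```

```text
t 38.55 pos [ 430.3 -296.6  102. ] psi 93.99 gap 47.2 F [-0.3  0.3  0.5] q [ 55.  27. -32. 115.  20.  43.  15.]
turn [-0.     -0.0001 -0.0009] shift [-0.0019 -0.0128  0.2935]
```

>>> apply_moves --plan '[0, 0, -0.0009, 0, -0.012, 0.15, 0.1, 0, 0, -0.0009, 0, -0.012, 0.29, 0.1, 0, 0, -0.0009, 0, -0.012, 0.29, 0.1, 0, 0, -0.0009, 0, -0.012, 0.29, 0.1]'

```text
clock: 38.95
tool_pos: [428.9, -297.0, 59.4]
tool_rot: [[-0.075, 0.997, 0.001], [0.997, 0.075, -0.0], [-0.0, 0.001, -1.0]]
wrist_force: [0.5, -0.6, -0.1]
finger_gap: 47.1
finger_force: 0.0
```

>>> apply_moves --plan '[0, 0, 0, 0, 0, 0, -1, 0, 0, 0, 0, 0, 0, -1, 0, 0, 0, 0, 0, 0, -1, 0, 0, 0, 0, 0, 0, -1, 0, 0, 0, 0, 0, 0, -1]' --newtons 30

```text
clock: 39.45
tool_pos: [430.0, -297.4, 60.0]
tool_rot: [[-0.075, 0.997, 0.004], [0.997, 0.075, -0.002], [-0.002, 0.003, -1.0]]
wrist_force: [3.1, 0.7, 6.3]
finger_gap: 15.5
finger_force: 34.9
```

```bash
python3 go.py 428.4 -297 58 170.6
```

```text
t 39.45 pos [ 430.  -297.4   60. ] psi 94.31 gap 15.5 F [3.1 0.7 6.3] q [ 53.  31. -30. 117.  24.  38.  12.]
turn [ 0.0003  0.0006 -0.2119] shift [ 0.0037 -0.0104  0.0131]
```

>>> apply_moves --plan '[0, 0, -0.023, 0, 0, 0, -1, 0, 0, -0.046, 0, 0, 0, -1, 0, 0, -0.069, 0, 0, 0, -1, 0, 0, -0.092, 0, 0, 0, -1, 0, 0, -0.115, 0, 0, 0, -1, 0, 0, -0.138, 0, 0, 0, -1, 0, 0, -0.161, 0, 0, 0, -1, 0, 0, -0.184, 0, 0, 0, -1]'

```text
clock: 40.25
tool_pos: [432.3, -295.7, 60.0]
tool_rot: [[-0.945, 0.326, 0.009], [0.326, 0.945, 0.001], [-0.008, 0.004, -1.0]]
wrist_force: [7.7, 4.0, 0.4]
finger_gap: 15.5
finger_force: 34.0
```

```bash
python3 go.py 428.4 -297 60 170.6
```

```text
t 40.25 pos [ 432.3 -295.7   60. ] psi 160.95 gap 15.5 F [7.7 4.  0.4] q [ 65.  36. -46. 116.  37.  44.  67.]
turn [ 0.0005  0.0013 -0.0268] shift [ 0.0218 -0.0168  0.    ]
```

>>> apply_moves --plan '[0, 0, -0.015, 0.01, -0.005, 0, -1, 0, 0, -0.0265, 0.01, -0.005, 0, -1, 0, 0, -0.0265, 0.01, -0.005, 0, -1, 0, 0, -0.0265, 0.01, -0.005, 0, -1]'

```text
clock: 40.65
tool_pos: [432.3, -295.3, 60.1]
tool_rot: [[-0.985, 0.169, 0.013], [0.169, 0.986, 0.002], [-0.012, 0.004, -1.0]]
wrist_force: [11.9, 3.5, -2.1]
finger_gap: 15.4
finger_force: 33.6
```

```bash
python3 go.py 428.4 -297 60 170.6
```

```text
t 40.65 pos [ 432.3 -295.3   60.1] psi 170.25 gap 15.4 F [11.9  3.5 -2.1] q [ 67.  36. -48. 116.  39.  44.  75.]
turn [ 0.0007  0.0019 -0.001 ] shift [ 0.0239 -0.0157  0.0003]
```

>>> apply_moves --plan '[0, 0, 0, 0, 0, 0, 0.1, 0, 0, 0, 0, 0, 0, 0.1, 0, 0, 0, 0, 0, 0, 0.1, 0, 0, 0, 0, 0, -0.2, 0.1, 0, 0, 0, 0, 0, -0.5, 0.1, 0, 0, 0, 0, 0, -0.8, 0.1, 0, 0, 0, 0, 0, -0.8, 0.1]'

```text
clock: 41.35
tool_pos: [429.4, -298.5, 184.0]
tool_rot: [[-0.985, 0.173, 0.008], [0.173, 0.985, -0.006], [-0.009, -0.005, -1.0]]
wrist_force: [0.4, -0.8, -0.0]
finger_gap: 47.0
finger_force: 0.0
```

>>> apply_moves --plan '[0, 0, 0.1, 0, -0.33, 0, 0.1, 0, 0, 0.1, 0, -0.66, 0, 0.1, 0, 0, 0.1, 0.1, -1, 0, 0.1, 0, 0, 0.1, 0.2, -1, 0, 0.1, 0, 0, 0.1, 0.2, -1, 0, 0.1]'

```text
clock: 41.85
tool_pos: [367.1, -441.7, 177.3]
tool_rot: [[-0.69, 0.724, -0.004], [0.724, 0.69, 0.001], [0.003, -0.002, -1.0]]
wrist_force: [0.1, 0.3, 0.0]
finger_gap: 46.7
finger_force: 0.0
```

```bash
python3 go.py 250 -600 180 90
cat > fin.py <<'E'
from h import *
import sys
T,S=grab_frame("top"),grab_frame("scene")
a=cv2.resize(T[190:340,395:465],None,fx=3.6,fy=3.6,interpolation=2);b=cv2.resize(T[190:340,130:270],None,fx=3.6,fy=3.6)
cv2.imwrite(f"pics/{sys.argv[1]}.png",np.hstack([a,b])[...,::-1])
cv2.imwrite(f"pics/{sys.argv[1]}s.png",S[...,::-1])
for k,a,c in(("an",(224,428),(610.9,-299.3)),("po",(303,430),(428.4,-297))):
    R=blob(T,a,28,170,6);c=np.array([*c,0])
    if not R[1]: print(k,"hidden");continue
    d=c-onz("top",R[0],20.5)
    m=blob(T,a,26,20,35)[2];ys,xs=np.nonzero(m);q=np.array([onz("top",(y,x),31) for y,x in zip(ys,xs)])-c
    di=np.hypot(q[:,0],q[:,1]);t=q[di>di.max()-7].mean(0)
    print(k,R[1],len(q),"bezel deg",(np.degrees(np.arctan2(t[1],t[0])-np.arctan2(d[1],d[0]))-180+540)%360-180)
E
python3 fin.py f1
```

```text
t 41.85 pos [ 367.1 -441.7  177.3] psi 133.59 gap 46.7 F [0.1 0.3 0. ] q [ 80.  29. -45. 104.  24.  57.  68.]
turn [-0.0006 -0.0004  0.1211] shift [-0.2258 -1.2933 -0.0155]
an 18 44 bezel deg 0.44079620539918096
po 16 48 bezel deg 0.5408690472727358
```

View pics/f1.png

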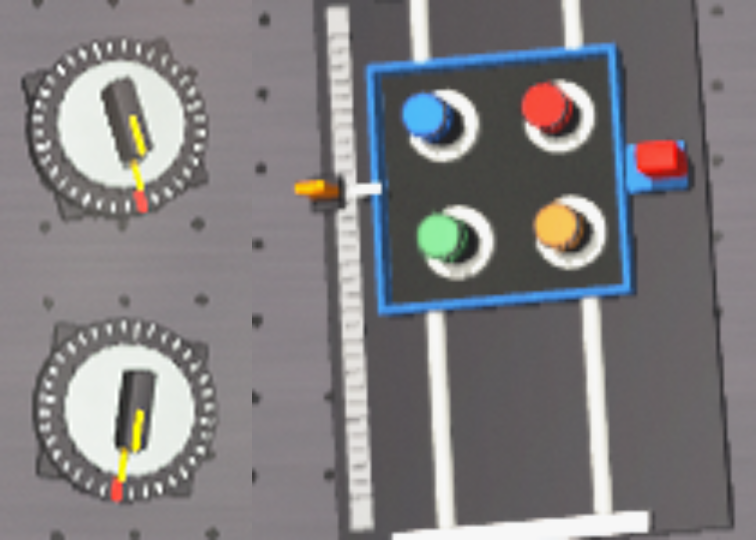

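The picture shows both pointers on their red marks (140,200 and 117,488). The tongue is level with the flag (365,188 and 320,188), and all four cells stand in the tray.

```bash
python3 -c "
from station import *
print(job_done())"
```

```text
the job is handed in; nothing more can be done
None
```

The job is handed in at about 42 s, and the station gave no verdict. The last picture shows all four cells upright in the tray, the index tongue about 1 mm from the beam flag, and both bezels within about 0.6° of zero.

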